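# Up-end a cylinder liner against the angle plate

### The job

One aluminium cylinder liner is still lying on its side on the bench; up-end it so that it can be gauged. Slide it along the bench until its foot end butts against the face of the angle plate, then lift the mouth end with the foot braced there on the bench - tip it, do not pick it up - and ease it upright without letting it roll away or drop onto its end. Leave it standing on its foot close against the plate, let go, and do not disturb the other things on the bench.

Things in the scene. Friction and masses are not known exactly. Their poses are not given: they have to be found in the camera images.
- liner: the lying cylinder liner: plain open aluminium tube, 92 mm outside diameter, 78 mm bore, 7 mm wall, 150 mm long, 0.6 to 0.95 kg, three black seal rings near its foot end. Too wide to grip across. Origin: centre of its foot end (the end towards the angle plate); z along the tube's axis from foot to mouth (level while it lies, 46 mm above the bench; up when it stands)
- liner_mouth (a point): centre of the liner's open mouth end, 150 mm from its foot along its axis. As the mouth is lifted, the foot's lower edge slides back along the bench and its upper edge slides down the plate, so the former top side ends against the plate. Friction in that corner can make it stick at any angle, or slip all at once: let go half way, it stays leaning or falls
- angle_plate: grey cast-iron angle plate bolted to the bench: upright front face 160 mm wide, 100 mm high, its foot reaching 116 mm behind the face. Origin on the bench at the middle of the front face; x points from the face into the plate (the liner lies on the -x side, roughly along x), y along the face, z up
- liner_done1: one of two finished cylinder liners standing on end, same size as the lying one (92 mm diameter, 150 mm tall); origin at the centre of its foot, z up
- liner_done2: the other finished liner standing on end, same size; origin at the centre of its foot, z up
- piston1: aluminium piston standing on its skirt, 77 mm diameter, 58 mm tall; origin at the centre of its underside
- piston2: second piston, the same; origin at the centre of its underside
- spray_can: blue metal can with a pale top, 64 mm diameter, 190 mm tall, standing; origin at the centre of its underside
- caliper: digital caliper with a blue reading head lying on the papers, 190 mm long and 12 mm high; origin under the middle of its beam, x along the beam
- mallet: rubber mallet with a wooden handle, 280 mm long, lying; origin near its middle, x from the handle to the head
- ring_box: closed cardboard carton of piston rings, 110 x 85 x 35 mm; origin at the centre of its underside
Things that resemble listed ones, but are neither listed nor needed, are in the scene too. Leave any red look-alike of the liner alone.

How it is judged:
By the outcome, as a careful person would: the job done as asked, in the order asked, and still so for the second after the job is handed in, with the robot touching nothing.
It also fails if it takes over 66 s, if anything falls off the work surface, if the arm or the gripper's body presses on something with over 40 N, if the wrist force passes 120 N, or if a joint passes its speed limit or range.

### The arm

A 6-joint arm with a two-finger parallel gripper is mounted at the origin on the work surface. World frame = base frame: x ahead of the robot, y to its left, z up, the work surface at z = 0. Lengths are in m, angles in degrees, forces in N, time in s.
With the tool pointing down it reaches from about 0.275 to 0.75 m from the base axis. Payload 10.2 kg.
Tool frame: the origin (TCP) lies on the centre line of the jaws, within the pads' length; the fingertips stand 17 mm ahead of it and the grasp point (between the pads) lies 2 mm behind it; z points along the fingers, y is the direction in which the jaws open and shut (so a half turn about z gives the same grasp; the last joint's range is limited). The gripper opens to 88 mm and grips with 3 to 60 N. Pads are 18 mm wide; open, the fingers measure 123 mm over their backs; the gripper's body (75 mm by 187 mm) begins 45 mm behind the grasp point.
Start: joints at [51.944, 17.928, 85.812, -0, 76.261, -12.8], TCP at [0.224, 0.475, 0.232] pointing down, gripper open.
Joint ranges: [-168.41, 168.41], [-55.51, 124.54], [10.69, 146.95], [-70.63, 250.63], [1, 178], [-165.06, 165.06]. Speed limits (degrees/s): [136.94, 136.94, 172.46, 180, 180, 180].

### API

Orientations are given as [roll, pitch, yaw] about the fixed x, y, z axes, in that order (R = Rz(yaw) Ry(pitch) Rx(roll)).
In Python, from plant import read_state, camera, finish_job gives the robot as it stands.
- The arm moves only by the tool apply_moves, never from a script. Its arguments are lists of equal length, an entry for each row: "gripper": the opening, from 0 (shut) to 1 (fully open); "delta_pos": the shift along the tool's x, y, z in units of 0.4 m (1.0 is 0.4 m), a list of three; "delta_rot": the turn, a rotation vector about the tool's x, y, z in units of 60 degrees (1.0 is 60 degrees), a list of three. In form: {"gripper": [gripper, ...], "delta_pos": [[tx, ty, tz], ...], "delta_rot": [[rx, ry, rz], ...]}. A call has 1 to 10 rows; each row is the pose to reach, as a shift and turn from the pose commanded when the call began, along the tool's axes at that moment; what a row does not reach only later rows make up. A row lasts 1/8 s, in which the tool goes at most 62.5 mm and 10.7 degrees, less where a joint would pass 70% of its speed; a pose out of reach is approached as far as the arm can. A call with a number of a shift or a turn outside -1 to 1 is refused whole. A call with a gripper value outside its range is refused whole. The fingers move at their own pace and stop on an object; "force" is the grip in N (left out, the last holds). Time passes only in rows, so rows that repeat a pose let the fingers close. It gives the time, the measured TCP pose, the force and the opening at its end, in the units of the state.
- read_state(): the state, without advancing time (a new reading comes with each control period).
- camera(name): name is "side" or "top" or "wrist"; returns a dict with "img" (420x560x3 uint8, red, green, blue), "z_map" (420x560 float32, m along the optical axis (not along the pixel's ray), 0 where there is no reading), "K" (3x3 intrinsics, pixels), "R" (3x3) and "t" (3): a world point X has camera coordinates R X + t. Camera axes: x right, y down, z forward; pixel columns grow to the right and rows downward; lengths in m; the calibration is good to about 2 mm. The wrist camera is an equidistant fisheye: a pixel r from the principal point sees the ray r / f radians off the axis. A picture is of the moment at which its call begins.
- finish_job(): hands the job in, once; it reports no verdict.
The state is a dict: "time": time; "qpos": joint angles; "qd": joint speeds; "tau": joint torques, N m; "ee_pos": TCP position; "orientation": TCP orientation; "ft_force": force on the tool from outside, world axes, zero at the start; "torque": the same for the moment, N m; "finger_gap": opening from 0.0 (shut) to 1.0 (fully open).
Only numpy, scipy, OpenCV 4.12 (cv2) and the standard library are available. Lean on these libraries where they do the work, as an engineer would, in place of code of your own. Each camera call takes 0.05 s, during which the arm holds its last target.

## Working session

There is one attempt and no reset: what is moved stays moved. The work goes in short steps, Python scripts to look and compute and a tool call to move; the robot and the scene stay as the last step left them, time stands still between calls to the robot, and variables do not carry over. Pictures are saved under pics/ and viewed, and the job is handed in when it is done.

Besides the shell and the picture viewer there is one more tool, called after "Call:" as name(argument=value, ...), one argument or row to a line, values as JSON. apply_moves: Moves the arm, as the interface text tells. Shifts and turns lie within -1 to 1; 1 stands for 0.4 m of shift or 60 degrees of turn. Its arguments: {"type":"object","properties":{"gripper":{"type":"array"},"delta_pos":{"type":"array"},"delta_rot":{"type":"array"},"force":{"type":"number"}},"required":["gripper","delta_pos","delta_rot"]}

```bash
mkdir -p pics; ls; python3 - <<'E'
from plant import read_state,camera
import cv2,numpy as np
for n in ["side","top","wrist"]:
    c=camera(n); cv2.imwrite(f"pics/{n}0.png",c["img"][:,:,::-1]); np.savez(f"pics/{n}0.npz",**c)
    print(n,c["K"].round(1).tolist(),c["R"].round(3).tolist(),c["t"].round(3).tolist())
print(read_state())
E
```

```text
pics
side [[417.1, 0.0, 276.4], [0.0, 417.1, 211.2], [0.0, 0.0, 1.0]] [[0.895, -0.447, -0.005], [-0.337, -0.668, -0.664], [0.293, 0.596, -0.748]] [-0.502, 0.239, 1.218]
top [[452.5, 0.0, 278.3], [0.0, 452.5, 210.2], [0.0, 0.0, 1.0]] [[-0.001, -1.0, 0.009], [-0.993, 0.0, -0.12], [0.12, -0.009, -0.993]] [0.0, 0.557, 1.295]
wrist [[325.2, 0.0, 280.3], [0.0, 325.2, 208.7], [0.0, 0.0, 1.0]] [[0.427, 0.904, -0.002], [0.875, -0.413, 0.253], [0.228, -0.11, -0.967]] [-0.525, -0.035, 0.39]
{'time': 0.15, 'qpos': array([ 5.19432770e+01,  1.79511972e+01,  8.58410642e+01, -2.24266331e-03,
        7.62605800e+01, -1.28007029e+01]), 'qd': array([ 0.00884122, -0.09619444, -0.25047051,  0.03029385, -0.02899232,
        0.05840091]), 'tau': array([ 1.20937417e-03, -4.02307677e+01, -2.52315116e+01,  6.93843537e-02,
        3.44632531e-02, -8.99468864e-05]), 'ee_pos': array([0.223914  , 0.47466058, 0.23141978]), 'orientation': array([-1.79947989e+02, -9.58370008e-03,  1.54744509e+02]), 'ft_force': array([-0.67380278, -0.37049694,  0.08038501]), 'torque': array([-0.01962739, -0.01458574,  0.00886477]), 'finger_gap': 1.000647191480568}
```

View pics/top0.png

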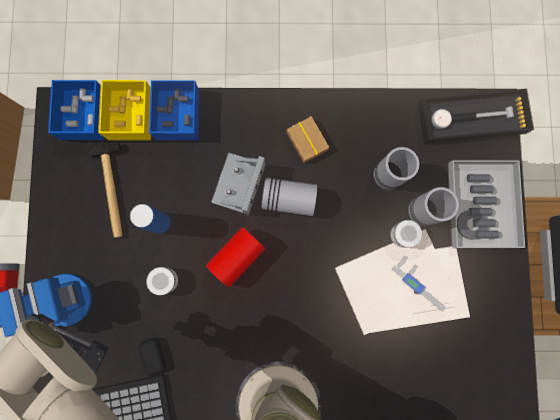

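View pics/side0.png

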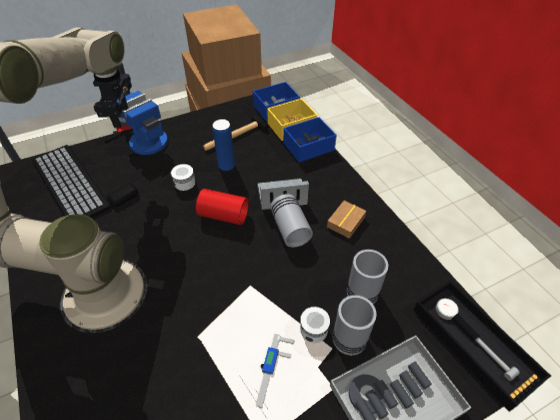

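View pics/wrist0.png

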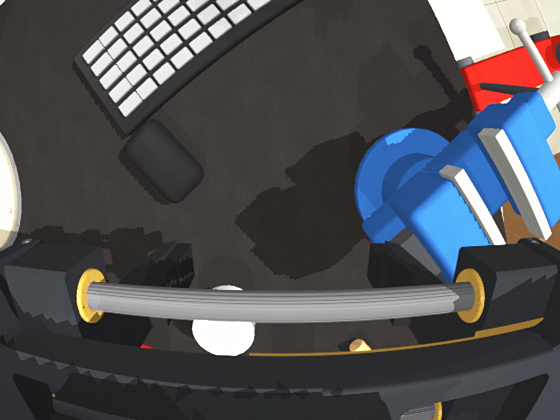

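The top view shows the liner lying at about (263,190) foot to (316,200) mouth. The angle plate is just left of the foot, around (238,182), and the red look-alike is at (236,257). Next I'll measure from the depth maps.

```bash
cat > h.py <<'E'
import numpy as np,cv2
def cloud(c):
    K,R,t,z=c["K"],c["R"],c["t"],c["z_map"]
    v,u=np.mgrid[0:420,0:560]
    P=np.stack([(u-K[0,2])/K[0,0]*z,(v-K[1,2])/K[1,1]*z,z],-1)
    W=(P-t)@R
    W[z<=0]=np.nan
    return W
E
python3 - <<'E'
import numpy as np,cv2
from h import cloud
for n in ["top","side"]:
    c=np.load(f"pics/{n}0.npz"); W=cloud(c); im=c["img"]
    if n=="top":
        for p in [(226,155),(262,158),(245,212),(214,197),(263,190),(316,200),(290,196),(278,180),(275,208),(236,257),(143,217),(162,281),(110,200),(308,140),(398,165)]:
            print(p,W[p[1],p[0]].round(3))
        cv2.imwrite("pics/topc.png",cv2.resize(im[140:240,195:335,::-1],None,fx=5,fy=5,interpolation=cv2.INTER_CUBIC))
    else:
        cv2.imwrite("pics/sidec.png",cv2.resize(im[165:265,235:375,::-1],None,fx=5,fy=5,interpolation=cv2.INTER_CUBIC))
    # local points
    m=np.isfinite(W[...,0])&(W[...,2]>0.02)&(W[...,0]>.3)&(W[...,0]<.68)&(W[...,1]>-.15)&(W[...,1]<.2)
    np.save(f"pics/{n}pts.npy",np.c_[W[m],im[m]])
    print(m.sum())
E
```

```text
(226, 155) [ 0.732  0.159 -0.006]
(262, 158) [0.697 0.046 0.1  ]
(245, 212) [0.549 0.096 0.051]
(214, 197) [0.599 0.191 0.015]
(263, 190) [ 0.623  0.045 -0.004]
(316, 200) [ 0.592 -0.115 -0.003]
(290, 196) [ 0.59  -0.033  0.094]
(278, 180) [0.641 0.    0.065]
(275, 208) [0.559 0.009 0.064]
(236, 257) [0.419 0.117 0.093]
(143, 217) [0.52  0.35  0.188]
(162, 281) [0.353 0.328 0.059]
(110, 200) [0.588 0.496 0.026]
(308, 140) [ 0.768 -0.09   0.034]
(398, 165) [ 0.698 -0.364  0.009]
4007
3117
```

View pics/topc.png

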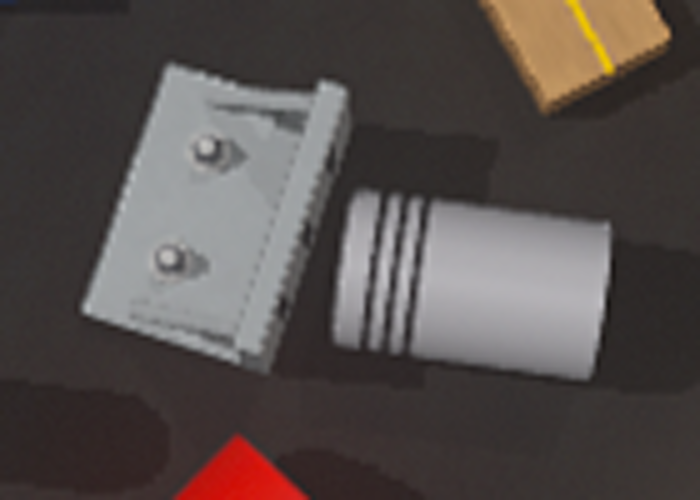

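View pics/sidec.png

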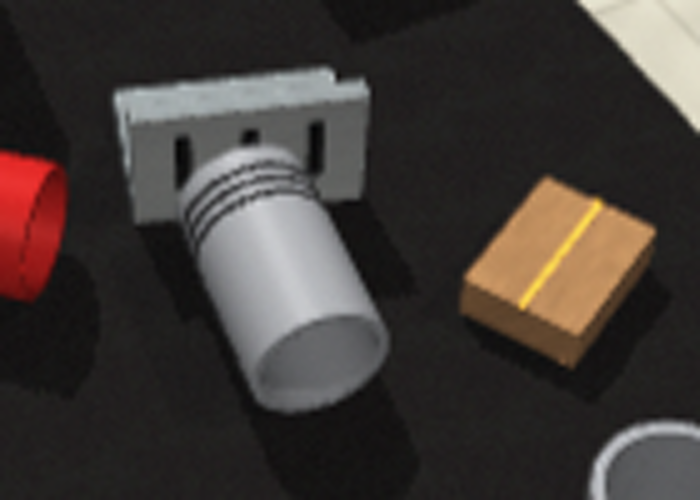

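```bash
cat > fit.py <<'E'
import numpy as np
from scipy.optimize import least_squares
A=np.load("pics/toppts.npy");B=np.load("pics/sidepts.npy")
def boxsel(P,lo,hi): return P[np.all((P[:,:3]>lo)&(P[:,:3]<hi),1)][:,:3]
for n,P in(("top",A),("side",B)):
    L=boxsel(P,[.53,-.13,.05],[.67,.03,.12])
    print(n,len(L),L.min(0),L.max(0))
    def f(p):
        x0,psi,x,=p[0],p[1],0
        d=np.array([-np.sin(psi),np.cos(psi)])  # axis dir toward +y
        n=np.array([np.cos(psi),np.sin(psi)])
        s=(L[:,:2]-[x0,-0.03])@n
        return np.hypot(s,L[:,2]-p[2])-0.046
    r=least_squares(f,[.6,0,.046],loss="soft_l1",f_scale=.002)
    psi=r.x[1]; d=np.array([-np.sin(psi),np.cos(psi)])
    s=(L[:,:2]-[r.x[0],-.03])@d
    print("x0@y=-.03",r.x, "psi",np.degrees(psi),"rms",np.sqrt(np.mean(r.fun**2)),"s range",np.percentile(s,[0,1,99,100]))
    # plate top: z~.1
    T=boxsel(P,[.5,.0,.085],[.75,.16,.115]); T=T[(T[:,0]-.0>0)]
    print("platetop",len(T),T.min(0),T.max(0))
    np.save(f"pics/{n}T.npy",T)
E
python3 fit.py
python3 - <<'E'
import numpy as np
for n in("top","side"):
    T=np.load(f"pics/{n}T.npy"); print(n); print(T[np.argsort(T[:,0])][::max(1,len(T)//40)].round(3))
E
```

```text
top 1502 [ 0.53998092 -0.10916251  0.05022195] [0.64859904 0.02946956 0.09782229]
x0@y=-.03 [ 0.59491079 -0.13851654  0.04565106] psi -7.936413091120622 rms 0.0021254176096747518 s range [-0.07713163 -0.07520297  0.06044851  0.06631291]
platetop 562 [0.54724433 0.00063177 0.08502303] [0.67981691 0.1050817  0.10659323]
side 986 [ 0.54154515 -0.11340909  0.05020704] [0.64510996 0.02998849 0.09666372]
x0@y=-.03 [ 0.59677137 -0.14029863  0.04542357] psi -8.038519373779467 rms 0.0019179742107294985 s range [-0.07970237 -0.07768804  0.05863153  0.06536736]
platetop 395 [0.548152   0.0006853  0.08519424] [0.67990842 0.10243095 0.10365671]
top
[[0.547 0.09  0.093]
 [0.555 0.096 0.101]
 [0.56  0.098 0.1  ]
 [0.566 0.084 0.101]
 [0.571 0.093 0.104]
 [0.576 0.012 0.089]
 [0.579 0.001 0.089]
 [0.58  0.082 0.1  ]
 [0.582 0.015 0.086]
 [0.584 0.001 0.09 ]
 [0.586 0.082 0.1  ]
 [0.587 0.026 0.089]
 [0.589 0.079 0.096]
 [0.591 0.04  0.088]
 [0.593 0.035 0.092]
 [0.594 0.079 0.1  ]
 [0.596 0.035 0.089]
 [0.598 0.079 0.094]
 [0.599 0.076 0.103]
 [0.601 0.018 0.091]
 [0.604 0.074 0.095]
 [0.605 0.026 0
[... 635 characters left out ...]
0.099]
 [0.587 0.045 0.086]
 [0.588 0.076 0.099]
 [0.59  0.08  0.1  ]
 [0.592 0.04  0.089]
 [0.593 0.072 0.086]
 [0.595 0.025 0.092]
 [0.596 0.035 0.091]
 [0.598 0.039 0.091]
 [0.6   0.072 0.097]
 [0.603 0.026 0.091]
 [0.604 0.078 0.099]
 [0.606 0.012 0.095]
 [0.608 0.036 0.089]
 [0.61  0.026 0.089]
 [0.612 0.037 0.092]
 [0.613 0.026 0.092]
 [0.616 0.074 0.097]
 [0.618 0.07  0.096]
 [0.62  0.067 0.088]
 [0.622 0.064 0.099]
 [0.624 0.068 0.1  ]
 [0.627 0.074 0.097]
 [0.63  0.065 0.085]
 [0.636 0.061 0.086]
 [0.639 0.061 0.094]
 [0.644 0.056 0.092]
 [0.648 0.056 0.094]
 [0.652 0.065 0.103]
 [0.657 0.06  0.097]
 [0.661 0.061 0.102]
 [0.667 0.049 0.087]
 [0.672 0.053 0.101]
 [0.676 0.047 0.099]]
```

```bash
cat > face.py <<'E'
import numpy as np
from scipy.optimize import least_squares
for n in("side","top"):
    P=np.load(f"pics/{n}pts.npy")[:,:3]
    # top edge front: for each x-bin min y among z>.094 and y>.045 
    T=P[(P[:,2]>.094)&(P[:,2]<.106)&(P[:,1]>.043)&(P[:,0]>.53)&(P[:,0]<.7)]
    e=[]
    for x in np.arange(.55,.69,.008):
        s=T[abs(T[:,0]-x)<.004]
        if len(s)>2: e.append((x,s[:,1].min(),s[:,1].max()))
    e=np.array(e); print(n,np.polyfit(e[:,0]-.6,e[:,1],1),np.polyfit(e[:,0]-.6,e[:,2],1)); 
    # face points in side
    F=P[(P[:,2]>.02)&(P[:,2]<.092)&(P[:,1]>.042)&(P[:,0]>.53)&(P[:,0]<.7)]
    r=least_squares(lambda p:(F[:,1]-p[0]-p[1]*(F[:,0]-.6)),[.07,-.3],loss="soft_l1",f_scale=.001)
    print(" face",len(F),r.x, np.degrees(np.arctan(r.x[1])),np.sqrt(np.mean(r.fun**2)), np.median(abs(r.fun)))
    q=P[(P[:,2]>.02)&(abs(P[:,1]-r.x[0]-r.x[1]*(P[:,0]-.6))<.004)&(P[:,1]>.03)]
    print(" ext x",q[:,0].min(),q[:,0].max())
E
python3 face.py
```

```text
side [-0.30465325  0.06976348] [-0.31213332  0.08731489]
 face 449 [ 0.07240005 -0.32123542] -17.80885764394596 0.010921551205607682 0.0015043484375569889
 ext x 0.34537633318517624 0.6798300790604792
top [-0.32312322  0.07186388] [-0.31664637  0.08791471]
 face 361 [0.11233346 0.07700418] 4.403325075185033 0.039547764497495114 0.03251632347004782
 ext x 0.38007326104943695 0.6785654882101113
```

```bash
python3 - <<'E'
import numpy as np
from h import cloud
from scipy.spatial.transform import Rotation as Ro
c=np.load("pics/wrist0.npz"); C=-c["R"].T@c["t"]; 
R=Ro.from_euler("xyz",[-179.948,-.0096,154.7445],degrees=True).as_matrix(); print("tool R",R.round(3)); print("cam in tool",(R.T@(C-[.2239,.4747,.2314])).round(3),"cam z in tool",(R.T@c["R"].T[:,2]).round(3))
t=np.load("pics/top0.npz");W=cloud(t)
for p in [(407,235),(398,167),(384,165),(410,160),(437,207),(420,205),(454,200),(422,228),(393,225),(418,240),(340,268),(430,245),(412,280)]: print(p,W[p[1],p[0]].round(3))
m=(W[...,2]>.03)&(W[...,1]<-.25)&(W[...,0]<.8)&(W[...,0]>.45)&(W[...,1]>-.55)
for lo,hi in((.05,.066),(.142,.16)):
    P=W[m&(W[...,2]>lo)&(W[...,2]<hi)]
    import cv2
    P=P[np.isfinite(P[:,0])]
    cen=cv2.kmeans(P.astype(np.float32),2,None,(3,50,1e-4),5,cv2.KMEANS_PP_CENTERS)[2]; print(lo,len(P),cen)
E
```

```text
tool R [[-0.904  0.427 -0.001]
 [ 0.427  0.904 -0.001]
 [ 0.    -0.001 -1.   ]]
cam in tool [ 0.065  0.001 -0.153] cam z in tool [-0.254 -0.001  0.967]
(407, 235) [ 0.482 -0.369  0.061]
(398, 167) [ 0.693 -0.366  0.001]
(384, 165) [ 0.671 -0.292  0.127]
(410, 160) [ 0.69  -0.371  0.108]
(437, 207) [ 0.569 -0.478  0.007]
(420, 205) [ 0.562 -0.394  0.11 ]
(454, 200) [ 0.571 -0.474  0.146]
(422, 228) [ 0.506 -0.432  0.003]
(393, 225) [ 0.516 -0.346 -0.001]
(418, 240) [ 0.467 -0.401  0.058]
(340, 268) [ 0.388 -0.183  0.005]
(430, 245) [ 0.456 -0.455 -0.002]
(412, 280) [ 0.353 -0.393  0.012]
0.05 800 [[ 0.4982019  -0.38356292  0.05747864]
 [ 0.6736005  -0.33839506  0.05765164]]
0.142 597 [[ 0.55908185 -0.43840143  0.14860573]
 [ 0.6693364  -0.33651224  0.14871846]]
```

Call:
apply_moves(
  gripper=[0.74,0.74,0.74,0.74,0.74,0.74],
  delta_pos=[
    [-0.73,-0.51,-0.02],
    [-0.73,-0.51,-0.02],
    [-0.73,-0.51,-0.02],
    [-0.73,-0.51,-0.02],
    [-0.73,-0.51,-0.02],
    [-0.73,-0.51,-0.02],
  ],
  delta_rot=[
    [0,0,0.605],
    [0,0,0.605],
    [0,0,0.605],
    [0,0,0.605],
    [0,0,0.605],
    [0,0,0.605],
  ],
)

```text
time: 0.9
ee_pos: [0.4018, 0.1635, 0.2398]
orientation: [-180.0, 0.0, 118.4]
ft_force: [-0.2, 0.8, -0.6]
finger_gap: 0.739
```

```bash
cat >> h.py <<'E'
from scipy.spatial.transform import Rotation as Ro
def delta(ee,ori,tp,Rt):
    R0=Ro.from_euler("xyz",ori,degrees=True)
    dp=R0.inv().apply(np.array(tp)-ee)/.4
    dr=np.degrees((R0.inv()*Ro.from_matrix(Rt)).as_rotvec())/60
    return dp.round(4),dr.round(4)
def Rdown(az): # tool y azimuth (deg), pointing down
    a=np.radians(az); y=np.array([np.cos(a),np.sin(a),0]); z=np.array([0,0,-1.]); return np.c_[np.cross(y,z),y,z]
def Rtip(phi,al):
    p,a=np.radians([phi,al]); z=np.array([np.sin(p)*np.cos(a),np.cos(p)*np.cos(a),-np.sin(a)]); y=np.array([np.sin(p)*np.sin(a),np.cos(p)*np.sin(a),np.cos(a)])
    return np.c_[np.cross(y,z),y,z]
E
python3 - <<'E'
from h import *
from plant import read_state
s=read_state(); print(s["qpos"].round(1))
print(delta(s["ee_pos"],s["orientation"],[.579,-.147,.24],Rdown(-8)))
E
```

```text
[  6.6   5.9  99.5  -0.   74.6 -21.8]
(array([-8.935e-01,  2.120e-02, -3.000e-04]), array([-0.000e+00,  1.000e-04,  6.059e-01]))
```

Call:
apply_moves(
  gripper=[0.74,0.74,0.74,0.74,0.74,0.74,0.74],
  delta_pos=[
    [-0.894,0.021,0],
    [-0.894,0.021,0],
    [-0.894,0.021,0],
    [-0.894,0.021,0],
    [-0.894,0.021,0],
    [-0.894,0.021,0],
    [-0.894,0.021,0],
  ],
  delta_rot=[
    [0,0,0.606],
    [0,0,0.606],
    [0,0,0.606],
    [0,0,0.606],
    [0,0,0.606],
    [0,0,0.606],
    [0,0,0.606],
  ],
)

```text
time: 1.78
ee_pos: [0.5792, -0.1471, 0.2385]
orientation: [-179.9, -0.0, 81.9]
ft_force: [0.3, 0.5, 0.0]
finger_gap: 0.739
```

Call:
apply_moves(
  gripper=[0.74,0.74,0.74,0.74,0.74],
  delta_pos=[
    [0,0,0.15],
    [0,0,0.3],
    [0,0,0.42],
    [0,0,0.455],
    [0,0,0.455],
  ],
  delta_rot=[
    [0,0,0],
    [0,0,0],
    [0,0,0],
    [0,0,0],
    [0,0,0],
  ],
)

```text
time: 2.4
ee_pos: [0.579, -0.1444, 0.0585]
orientation: [180.0, 0.0, 82.1]
ft_force: [0.1, -0.1, 0.6]
finger_gap: 0.744
```

```bash
python3 - <<'E'
from plant import camera,read_state
import cv2,numpy as np
s=read_state();print(s["qpos"].round(1),s["ee_pos"],s["ft_force"])
a=camera("top")["img"][130:250,180:350,::-1]; b=camera("side")["img"][150:290,220:390,::-1]
f=lambda i:cv2.resize(i,(400,int(400*i.shape[0]/i.shape[1])),interpolation=cv2.INTER_CUBIC)
a,b=f(a),f(b);h=max(len(a),len(b));o=np.zeros((h,800,3),np.uint8);o[:len(a),:400]=a;o[:len(b),400:]=b
cv2.imwrite("pics/p1.png",o); cv2.imwrite("pics/w1.png",camera("wrist")["img"][:,:,::-1])
E
```

```text
[-25.2  37.1  83.9   0.   59.  -17.4] [ 0.57899767 -0.1443717   0.05853748] [ 0.0536035  -0.08547267  0.63728185]
```

View pics/p1.png

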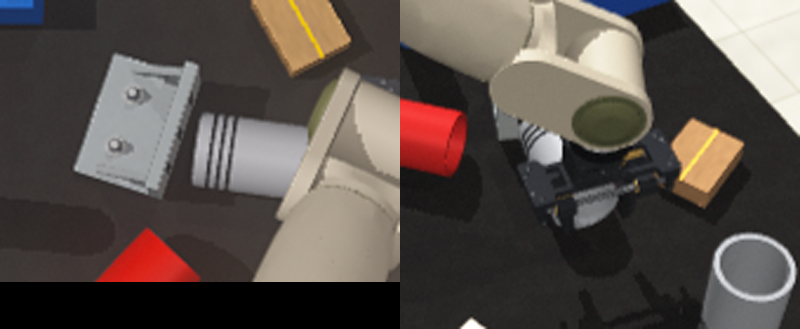

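View pics/w1.png

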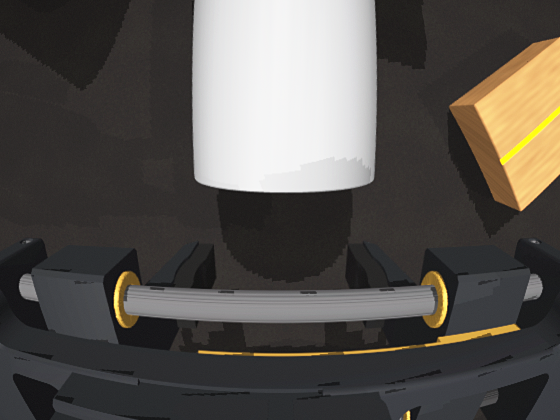

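```bash
python3 - <<'E'
from h import *
from plant import read_state
s=read_state()
e,o=s["ee_pos"],s["orientation"]
print(delta(e,o,[.585,-.100,.0575],Rdown(-8)))
E
```

```text
(array([ 0.1132, -0.0026,  0.0061]), array([0.0032, 0.001 , 0.0015]))
```

Call:
apply_moves(
  gripper=[0.74,0.74,0.74,0.74,0.74,0.74,0.74],
  delta_pos=[
    [0.03,0,0],
    [0.05,0,0],
    [0.065,0,0],
    [0.08,0,0],
    [0.095,0,0],
    [0.108,0,0],
    [0.108,0,0],
  ],
  delta_rot=[
    [0,0,0],
    [0,0,0],
    [0,0,0],
    [0,0,0],
    [0,0,0],
    [0,0,0],
    [0,0,0],
  ],
)

```text
time: 3.42
ee_pos: [0.585, -0.1022, 0.0582]
orientation: [179.9, 0.1, 82.1]
ft_force: [-0.1, -3.7, 1.4]
finger_gap: 0.739
```

```bash
cat > look.py <<'E'
import sys
from plant import camera,read_state
import cv2,numpy as np
n=sys.argv[1]
s=read_state();print(s["time"],s["qpos"].round(1),s["ee_pos"].round(4),s["orientation"].round(1),s["ft_force"].round(1),s["finger_gap"])
T=camera("top");S=camera("side");W=camera("wrist")
for k,c in(("top",T),("side",S)): np.savez(f"pics/{k}{n}.npz",**c)
a=T["img"][130:250,180:350,::-1]; b=S["img"][130:270,220:390,::-1]; w=W["img"][:,:,::-1]
f=lambda i,wd:cv2.resize(i,(wd,int(wd*i.shape[0]/i.shape[1])),interpolation=cv2.INTER_CUBIC)
a,b,w=f(a,400),f(b,400),f(w,350)
o=np.zeros((600,800,3),np.uint8);o[:len(a),:400]=a;o[:len(b),400:]=b;o[335:335+len(w),:350]=w[:265]
g=f(S["img"][:,:,::-1],350);o[335:335+len(g),400:750]=g[:265]
cv2.imwrite(f"pics/v{n}.png",o)
E
python3 look.py 2
```

```text
3.425 [-21.2  36.8  84.5  -0.   58.6 -13.3] [ 0.585  -0.1022  0.0582] [1.799e+02 1.000e-01 8.210e+01] [-0.1 -3.7  1.4] 0.7394461198159668
```

View pics/v2.png

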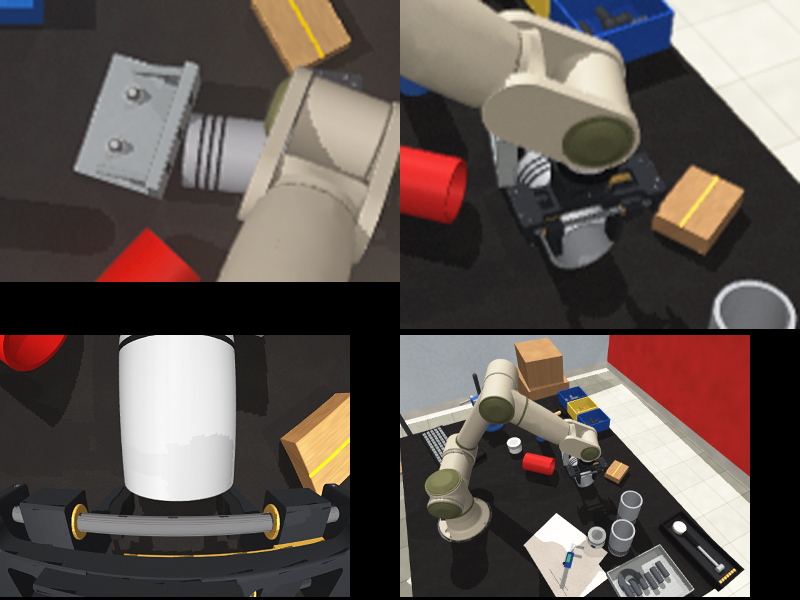

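```bash
python3 - <<'E'
from h import *
from plant import read_state
s=read_state()
e,o=s["ee_pos"],s["orientation"]
for p,a in (([.586,-.097,.0575],-8),([.574,-.091,.0575],-13),([.562,-.086,.0575],-17.8)): print(delta(e,o,p,Rdown(a)))
E
```

```text
(array([0.0133, 0.0007, 0.0016]), array([0.0009, 0.0004, 0.0012]))
(array([ 0.024 , -0.0311,  0.0016]), array([0.0009, 0.0004, 0.0846]))
(array([ 0.0323, -0.0625,  0.0015]), array([0.0009, 0.0003, 0.1646]))
```

Call:
apply_moves(
  gripper=[0.74,0.74,0.74,0.74,0.74,0.74,0.74,0.74],
  delta_pos=[
    [0.014,0,0],
    [0.018,-0.01,0],
    [0.022,-0.02,0],
    [0.025,-0.03,0],
    [0.028,-0.04,0],
    [0.03,-0.05,0],
    [0.032,-0.062,0],
    [0.032,-0.062,0],
  ],
  delta_rot=[
    [0,0,0],
    [0,0,0.03],
    [0,0,0.06],
    [0,0,0.085],
    [0,0,0.11],
    [0,0,0.14],
    [0,0,0.165],
    [0,0,0.165],
  ],
)

```text
time: 4.58
ee_pos: [0.5615, -0.0854, 0.0577]
orientation: [-180.0, -0.0, 72.2]
ft_force: [0.3, -0.9, 0.1]
finger_gap: 0.742
```

```bash
python3 look.py 3
```

```text
4.575 [-20.5  34.1  89.4   0.   56.5  -2.7] [ 0.5615 -0.0854  0.0577] [-180.    -0.    72.2] [ 0.3 -0.9  0.1] 0.7417582882079279
```

View pics/v3.png

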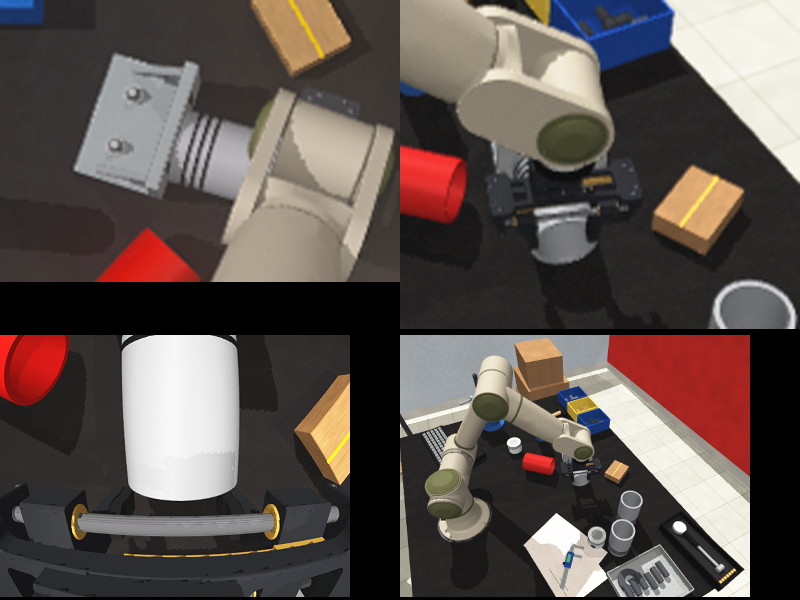

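Call:
apply_moves(
  gripper=[0.74,0.74,0.74,0.74],
  delta_pos=[
    [0.003,0,0],
    [0.006,0,0],
    [0.01,0,0],
    [0.01,0,0],
  ],
  delta_rot=[
    [0,0,0],
    [0,0,0],
    [0,0,0],
    [0,0,0],
  ],
)

```text
time: 5.22
ee_pos: [0.5631, -0.0837, 0.0581]
orientation: [180.0, 0.1, 72.1]
ft_force: [-2.8, -11.6, 2.4]
finger_gap: 0.741
```

Call:
apply_moves(
  gripper=[0.74,0.74,0.74,0.74,0.74,0.74,0.74,0.74],
  delta_pos=[
    [0.003,0,0],
    [0.003,0,0],
    [-0.02,0,0],
    [-0.1,0,0],
    [-0.12,0,-0.15],
    [-0.13,0,-0.3],
    [-0.16,0,-0.45],
    [-0.16,0,-0.5],
  ],
  delta_rot=[
    [0,0,0],
    [0,0,0],
    [0,0,0],
    [0,0,0],
    [0,0,0],
    [0,0,0],
    [0,0,0],
    [0,0,0],
  ],
)

```text
time: 6.22
ee_pos: [0.5441, -0.1436, 0.2616]
orientation: [179.7, 0.0, 72.2]
ft_force: [0.4, -0.2, -0.5]
finger_gap: 0.741
```

```bash
python3 look.py 4
```

```text
6.225 [-26.7  21.5  76.4   0.   81.8  -8.9] [ 0.5441 -0.1436  0.2616] [179.7   0.   72.2] [ 0.4 -0.2 -0.5] 0.7407699176599654
```

View pics/v4.png

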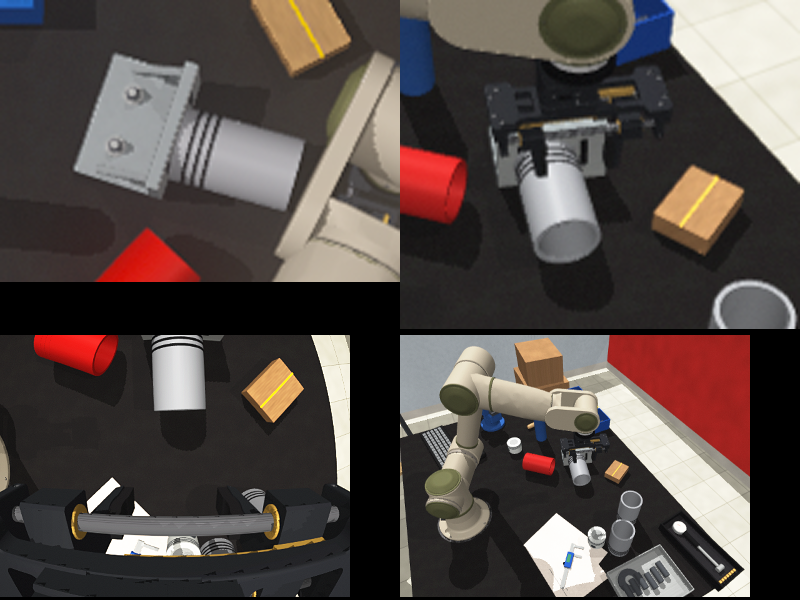

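```bash
cat > fit2.py <<'E'
import numpy as np,sys
from h import cloud
from scipy.optimize import least_squares
n=sys.argv[1]
for k in("top","side"):
    W=cloud(np.load(f"pics/{k}{n}.npz")).reshape(-1,3); W=W[np.isfinite(W[:,0])]
    c=np.array([.588,-.003]);dd=np.array([.306,.952]);nn=np.array([.952,-.306])
    s=(W[:,:2]-c)@dd; q=(W[:,:2]-c)@nn
    L=W[(abs(s)<.065)&(abs(q)<.055)&(W[:,2]>.05)&(W[:,2]<.102)]
    M=W[(abs(s)<.1)&(abs(q)<.055)&(W[:,2]>.05)&(W[:,2]<.102)]
    f=lambda p:np.hypot((L[:,:2]-[p[0],-.003])@[np.cos(p[1]),np.sin(p[1])],L[:,2]-p[2])-.046
    r=least_squares(f,[.59,-.3,.046],loss="soft_l1",f_scale=.0015);psi=r.x[1]
    d=np.array([-np.sin(psi),np.cos(psi)])
    s=(M[:,:2]-[r.x[0],-.003])@d
    m0=np.percentile(s,1.)
    print(k,len(L),r.x,np.degrees(psi),"mouth s",s.min(),m0,"mouth",np.array([r.x[0],-.003])+d*m0)
E
python3 fit2.py 4
```

```text
top 1420 [ 0.59278291 -0.27257222  0.0456903 ] -15.617238011679165 mouth s -0.0781413767457097 -0.07648000974130935 mouth [ 0.57219376 -0.07665649]
side 763 [ 0.59454627 -0.26792466  0.04555608] -15.350951989471943 mouth s -0.08138039211844936 -0.07957275424390048 mouth [ 0.57348091 -0.07973379]
```

```bash
cat > kin.py <<'E'
import numpy as np
from scipy.spatial.transform import Rotation as Ro
from scipy.optimize import least_squares
def plan(p):pass
D=np.array([[17.95,85.84,.5118,.2314],[5.9,99.5,.418,.2398],[37.1,83.9,.5853,.0585],[34.1,89.4,np.sqrt(.5615**2+.0854**2-.116**2),.0577],[21.5,76.4,.5506,.2616]])
def f(p):
    a,L2,L3,c=p; q2=np.radians(D[:,0]);q=np.radians(D[:,0]+D[:,1])
    return np.r_[a+L2*np.sin(q2)+L3*np.sin(q)-D[:,2], c+L2*np.cos(q2)+L3*np.cos(q)-D[:,3]]
r=least_squares(f,[0,.4,.4,0]); print(r.x,abs(r.fun).max())
E
python3 kin.py
python3 - <<'E'
from h import *
from plant import read_state
s=read_state(); R0=Ro.from_euler("xyz",s["orientation"],degrees=True); R1=Ro.from_matrix(Rtip(16.5,30))
rv=(R0.inv()*R1).as_rotvec(); print(np.degrees(np.linalg.norm(rv)),np.degrees(rv)/60)
n=np.array([.284,.959]);O=np.array([.6155,.0664])
P=np.r_[O-.22*n,.23];print(P,delta(s["ee_pos"],s["orientation"],P,R1.as_matrix()))
# orientation joints
Rz=lambda a:Ro.from_euler("z",a,degrees=True);Ry=lambda a:Ro.from_euler("y",a,degrees=True)
for nm,Rt in(("now",R0),("tgt",R1),("mid",R0*Ro.from_rotvec(rv/2)),("end",Ro.from_matrix(Rtip(16.5,90)))):
  for q1,sm in((-26.7,97.9),(-35,110),(-10,110)):
    M=(Ry(-sm)*Rz(-q1)*Rt*Rz(-90)); print(nm,q1,sm,M.as_euler("ZYZ",degrees=True).round(1))
E
```

```text
[-0.00442358  0.41241536  0.39922806 -0.06514283] 0.008433674117230394
105.4519706824604 [-0.77110784  0.79014397 -1.36747465]
[ 0.55302 -0.14458  0.23   ] (array([0.0028, 0.0235, 0.0699]), array([-0.7711,  0.7901, -1.3675]))
now -26.7 97.9 [ 0.  82.  -8.9]
now -35 110 [  0.   70.  -17.2]
now -10 110 [ 0.  69.9  7.8]
tgt -26.7 97.9 [  58.8   94.8 -102. ]
tgt -35 110 [  55.5   95.  -116.6]
tgt -10 110 [  63.1   74.7 -104.6]
mid -26.7 97.9 [ 32.4  75.6 -57.5]
mid -35 110 [ 34.6  70.  -71.5]
mid -10 110 [ 33.3  56.7 -49.8]
end -26.7 97.9 [  -0.    82.1 -100.2]
end -35 110 [   0.    70.  -108.5]
end -10 110 [  0.   70.  -83.5]
```

Call:
apply_moves(
  gripper=[0.34,0.34,0.34,0.34,0.34,0.34],
  delta_pos=[
    [0,0,0],
    [0,0,0],
    [0,0,0],
    [0,0,0],
    [0,0,0],
    [0,0,0],
  ],
  delta_rot=[
    [-0.0771,0.079,-0.1367],
    [-0.154,0.158,-0.273],
    [-0.231,0.237,-0.41],
    [-0.308,0.316,-0.547],
    [-0.3856,0.395,-0.684],
    [-0.3856,0.395,-0.684],
  ],
)

```text
time: 7.12
ee_pos: [0.5428, -0.1435, 0.2555]
orientation: [150.2, -13.1, 117.6]
ft_force: [0.1, -0.4, -0.1]
finger_gap: 0.338
```

```bash
python3 - <<'E'
from h import *
from plant import read_state
s=read_state(); print(s["qpos"].round(1))
n=np.array([.284,.959]);O=np.array([.6155,.0664])
P=np.r_[O-.215*n,.22];print(P,delta(s["ee_pos"],s["orientation"],P,Rtip(16.5,30)))
E
```

```text
[-41.5  17.6  88.7  33.3  76.7 -74.4]
[ 0.55444  -0.139785  0.22    ] (array([-0.0253, -0.0163,  0.0889]), array([-0.3861,  0.3937, -0.6905]))
```

Call:
apply_moves(
  gripper=[0.34,0.34,0.34,0.34,0.34,0.34,0.34],
  delta_pos=[
    [-0.005,-0.003,0.018],
    [-0.01,-0.006,0.036],
    [-0.015,-0.01,0.054],
    [-0.02,-0.013,0.07],
    [-0.025,-0.016,0.089],
    [-0.025,-0.016,0.089],
    [-0.025,-0.016,0.089],
  ],
  delta_rot=[
    [-0.077,0.079,-0.138],
    [-0.154,0.158,-0.276],
    [-0.231,0.237,-0.414],
    [-0.308,0.315,-0.552],
    [-0.386,0.394,-0.69],
    [-0.386,0.394,-0.69],
    [-0.386,0.394,-0.69],
  ],
)

```text
time: 8.0
ee_pos: [0.5555, -0.1385, 0.2226]
orientation: [120.2, 0.1, 163.6]
ft_force: [0.2, -0.5, 0.2]
finger_gap: 0.344
```

```bash
python3 look.py 5; python3 - <<'E'
from h import *
from plant import read_state
s=read_state()
n=np.array([.284,.959]);O=np.array([.6155,.0664])
for u,v in((-.1866,.1177),(-.1476,.0952)):
    P=np.r_[O+u*n,v];print(P,delta(s["ee_pos"],s["orientation"],P,Rtip(16.5,30)))
E
```

```text
8.0 [ -46.4   35.2   80.8   49.4   99.6 -127.9] [ 0.5555 -0.1385  0.2226] [1.202e+02 1.000e-01 1.636e+02] [ 0.2 -0.5  0.2] 0.3438782602412524
[ 0.5625056 -0.1125494  0.1177   ] (array([ 0.0025, -0.1939,  0.1914]), array([-0.0032,  0.0001,  0.0046]))
[ 0.5735816 -0.0751484  0.0952   ] (array([ 0.0025, -0.1935,  0.304 ]), array([-0.0032,  0.0001,  0.0046]))
```

View pics/v5.png

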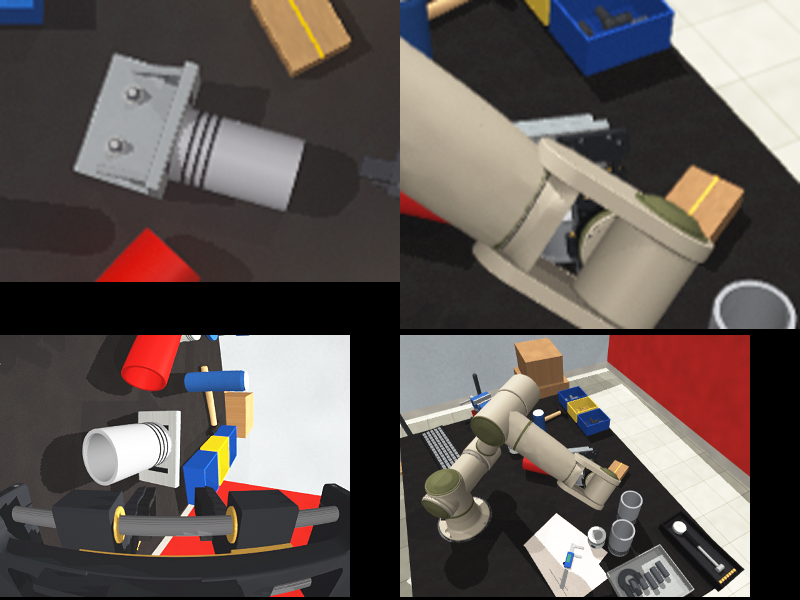

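```bash
python3 - <<'E'
import numpy as np,cv2
from h import cloud
c=np.load("pics/top5.npz");cv2.imwrite("pics/t5.png",cv2.resize(c["img"][150:330,230:470,::-1],None,fx=3,fy=3))
W=cloud(c)
for v in range(180,300,10): print(v,[ (u,W[v,u].round(2).tolist()) for u in range(330,430,20)])
E
```

```text
180 [(330, [0.65, -0.16, 0.0]), (350, [0.65, -0.22, 0.0]), (370, [0.65, -0.28, 0.0]), (390, [0.63, -0.31, 0.11]), (410, [0.65, -0.4, -0.0])]
190 [(330, [0.62, -0.16, 0.01]), (350, [0.62, -0.22, -0.0]), (370, [0.56, -0.2, 0.35]), (390, [0.62, -0.34, -0.0]), (410, [0.62, -0.4, -0.0])]
200 [(330, [0.59, -0.16, -0.01]), (350, [0.54, -0.16, 0.34]), (370, [0.55, -0.21, 0.31]), (390, [0.59, -0.34, -0.0]), (410, [0.54, -0.3, 0.33])]
210 [(330, [0.56, -0.16, -0.0]), (350, [0.52, -0.16, 0.34]), (370, [0.53, -0.21, 0.3]), (390, [0.52, -0.26, 0.32]), (410, [0.51, -0.28, 0.39])]
220 [(330, [0.53, -0.16, -0.0]), (350, [0.53, -0.22, 0.0]), (370, [0.51, -0.22, 0.25]), (390, [0.5, -0.25, 0.33]), (410, [0.49, -0.27, 0.42])]
230 [(330, [0.5, -0.16, 0.0]), (350, [0.5, -0.22, -0.0]), (370, [0.5, -0.28, -0.0]), (390, [0.5, -0.34, 0.0]), (410, [0.47, -0.26, 0.44])]
240 [(330, [0.47, -0.16, -0.0]), (350, [0.47, -0.22, -0.0]), (370, [0.47, -0.27, 0.01]), (390, [0.47, -0.34, -0.0]), (410, [0.45, -0.26, 0.46])]
250 [(330, [0.44, -0.15, 0.0]), (350, [0.44, -0.21, 0.0]), (370, [0.44, -0.28, -0.01]), (390, [0.43, -0.22, 0.46]), (410, [0.43, -0.26, 0.46])]
260 [(330, [0.41, -0.15, -0.0]), (350, [0.41, -0.21, 0.0]), (370, [0.41, -0.27, 0.0]), (390, [0.41, -0.21, 0.49]), (410, [0.41, -0.25, 0.48])]
270 [(330, [0.38, -0.15, 0.0]), (350, [0.38, -0.21, -0.0]), (370, [0.39, -0.17, 0.49]), (390, [0.39, -0.2, 0.51]), (410, [0.39, -0.25, 0.49])]
280 [(330, [0.35, -0.15, -0.0]), (350, [0.35, -0.21, 0.0]), (370, [0.37, -0.16, 0.52]), (390, [0.37, -0.2, 0.52]), (410, [0.37, -0.24, 0.5])]
290 [(330, [0.36, -0.08, 0.59]), (350, [0.35, -0.13, 0.51]), (370, [0.35, -0.16, 0.54]), (390, [0.35, -0.2, 0.53]), (410, [0.35, -0.24, 0.5])]
```

View pics/t5.png

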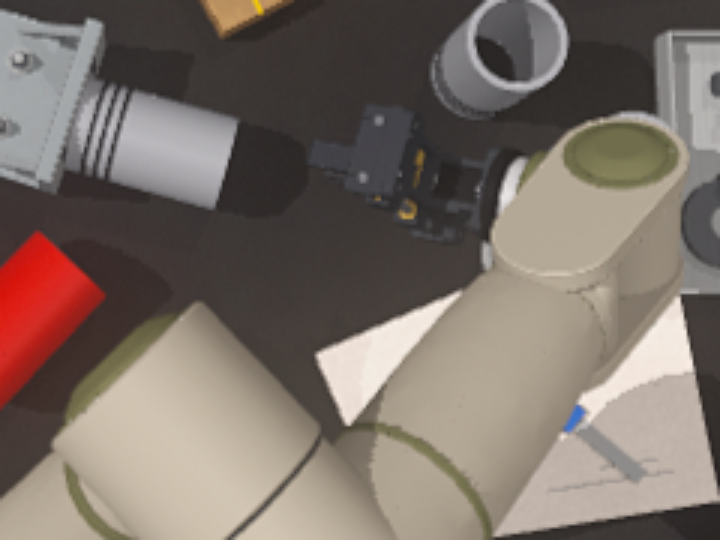

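```bash
python3 - <<'E'
import numpy as np
from h import cloud
W=cloud(np.load("pics/top5.npz"))
for v in range(190,235,6): print(v,[ (u,W[v,u].round(3).tolist()) for u in range(396,465,9)])
S=cloud(np.load("pics/side5.npz")); m=(S[...,1]<-.28)&(S[...,1]>-.47)&(S[...,0]>.4)&(S[...,0]<.65)&(S[...,2]>.17)
P=S[m];print(len(P),np.nanmin(P,0),np.nanmax(P,0)); 
for z in np.arange(.17,.45,.02):
    q=P[abs(P[:,2]-z)<.01]
    if len(q):print(z.round(2),len(q),q.min(0).round(3),q.max(0).round(3))
T=W[(W[...,1]<-.22)&(W[...,1]>-.5)&(W[...,0]>.42)&(W[...,0]<.65)&(W[...,2]>.17)]
for z in np.arange(.17,.45,.02):
    q=T[abs(T[:,2]-z)<.01]
    if len(q):print("T",z.round(2),len(q),q.min(0).round(3),q.max(0).round(3))
E
```

```text
190 [(396, [0.622, -0.358, 0.001]), (405, [0.622, -0.385, 0.003]), (414, [0.623, -0.414, -0.003]), (423, [0.624, -0.443, -0.008]), (432, [0.562, -0.34, 0.36]), (441, [0.561, -0.357, 0.369]), (450, [0.597, -0.462, 0.152]), (459, [0.622, -0.55, -0.001])]
196 [(396, [0.604, -0.357, 0.001]), (405, [0.604, -0.385, -0.002]), (414, [0.604, -0.413, -0.003]), (423, [0.546, -0.314, 0.375]), (432, [0.544, -0.328, 0.392]), (441, [0.543, -0.345, 0.398]), (450, [0.543, -0.365, 0.398]), (459, [0.604, -0.548, 0.002])]
202 [(396, [0.54, -0.268, 0.327]), (405, [0.586, -0.385, -0.001]), (414, [0.533, -0.294, 0.375]), (423, [0.531, -0.309, 0.39]), (432, [0.529, -0.323, 0.406]), (441, [0.528, -0.339, 0.413]), (450, [0.528, -0.359, 0.412]), (459, [0.528, -0.379, 0.409])]
208 [(396, [0.525, -0.264, 0.338]), (405, [0.523, -0.281, 0.349]), (414, [0.518, -0.288, 0.392]), (423, [0.517, -0.306, 0.398]), (432, [0.516, -0.321, 0.409]), (441, [0.515, -0.337, 0.418]), (450, [0.515, -0.357, 0.414]), (459, [0.517, -0.381, 0.402])]
214 [(396, [0.511, -0.264, 0.336]), (405, [0.504, -0.267, 0.397]), (414, [0.504, -0.284
[... 1529 characters left out ...]
.501 -0.236  0.22 ]
T 0.23 32 [ 0.484 -0.259  0.22 ] [ 0.505 -0.22   0.239]
T 0.25 34 [ 0.494 -0.254  0.24 ] [ 0.546 -0.22   0.259]
T 0.27 16 [ 0.477 -0.273  0.262] [ 0.504 -0.222  0.279]
T 0.29 206 [ 0.48  -0.294  0.28 ] [ 0.547 -0.221  0.3  ]
T 0.31 225 [ 0.477 -0.289  0.3  ] [ 0.552 -0.221  0.32 ]
T 0.33 241 [ 0.432 -0.403  0.32 ] [ 0.545 -0.251  0.34 ]
T 0.35 285 [ 0.42  -0.399  0.34 ] [ 0.563 -0.256  0.36 ]
T 0.37 348 [ 0.42  -0.389  0.36 ] [ 0.562 -0.282  0.38 ]
T 0.39 517 [ 0.46  -0.383  0.38 ] [ 0.554 -0.26   0.4  ]
T 0.41 795 [ 0.421 -0.382  0.4  ] [ 0.543 -0.226  0.42 ]
T 0.43 731 [ 0.42  -0.366  0.42 ] [ 0.512 -0.22   0.44 ]
T 0.45 744 [ 0.42  -0.332  0.44 ] [ 0.483 -0.22   0.46 ]
```

Call:
apply_moves(
  gripper=[0.34,0.34,0.34,0.34,0.34],
  delta_pos=[
    [0.001,-0.06,0.05],
    [0.002,-0.12,0.11],
    [0.002,-0.17,0.16],
    [0.002,-0.194,0.191],
    [0.002,-0.194,0.191],
  ],
  delta_rot=[
    [0,0,0],
    [0,0,0],
    [0,0,0],
    [0,0,0],
    [0,0,0],
  ],
)

```text
time: 8.78
ee_pos: [0.5627, -0.1126, 0.117]
orientation: [120.1, 0.2, 163.7]
ft_force: [-0.6, -1.1, 0.4]
finger_gap: 0.341
```

```bash
python3 look.py 6; python3 - <<'E'
from h import *
from plant import read_state,camera
s=read_state()
cv2.imwrite("pics/w6.png",camera("wrist")["img"][:,:,::-1])
n=np.array([.284,.959]);O=np.array([.6155,.0664])
for u,v in((-.1866,.1177),(-.1476,.0952)):
    P=np.r_[O+u*n,v];print(P,delta(s["ee_pos"],s["orientation"],P,Rtip(16.5,30)))
E
```

```text
8.775 [ -44.2   42.8   85.8   50.    90.1 -136.5] [ 0.5627 -0.1126  0.117 ] [120.1   0.2 163.7] [-0.6 -1.1  0.4] 0.34089057745455104
[ 0.5625056 -0.1125494  0.1177   ] (array([0.0019, 0.0001, 0.0019]), array([-0.0022,  0.0004,  0.0066]))
[ 0.5735816 -0.0751484  0.0952   ] (array([0.002 , 0.0004, 0.1145]), array([-0.0022,  0.0004,  0.0066]))
```

View pics/v6.png

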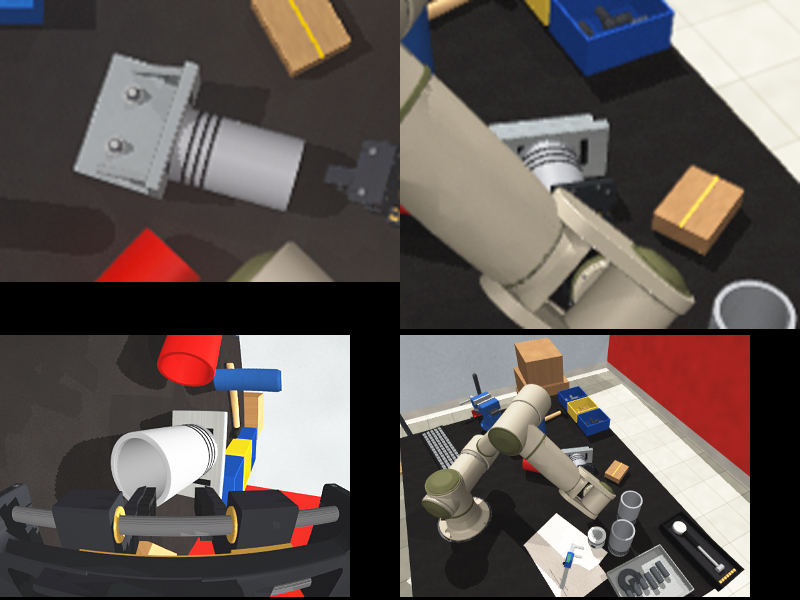

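View pics/w6.png

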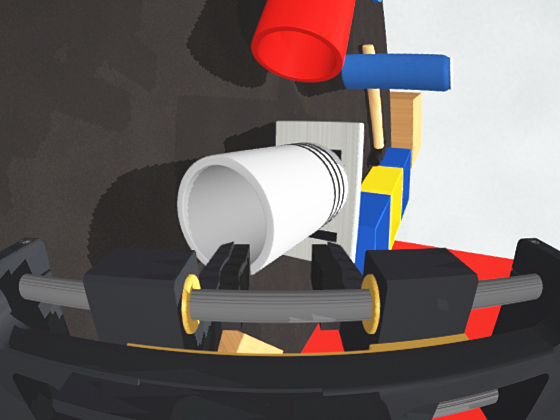

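Call:
apply_moves(
  gripper=[0.34,0.34,0.34,0.34,0.34,0.34],
  delta_pos=[
    [0.001,0,0.03],
    [0.002,0,0.055],
    [0.002,0,0.08],
    [0.002,0,0.1],
    [0.002,0,0.114],
    [0.002,0,0.114],
  ],
  delta_rot=[
    [0,0,0.003],
    [0,0,0.006],
    [0,0,0.006],
    [0,0,0.006],
    [0,0,0.006],
    [0,0,0.006],
  ],
)

```text
time: 9.72
ee_pos: [0.5731, -0.0745, 0.0939]
orientation: [120.1, -0.1, 163.5]
ft_force: [0.6, 0.8, -0.3]
finger_gap: 0.337
```

```bash
python3 look.py 7; python3 - <<'E'
from h import *
from plant import camera
w=camera("wrist")["img"][130:330,100:420,::-1]
t=np.load("pics/top7.npz")["img"][150:250,240:400,::-1]
cv2.imwrite("pics/w7.png",np.vstack([cv2.resize(w,(480,300),interpolation=cv2.INTER_CUBIC),cv2.resize(t,(480,300),interpolation=cv2.INTER_CUBIC)]))
E
```

```text
9.725 [ -40.7   44.    88.1   52.3   85.9 -137.2] [ 0.5731 -0.0745  0.0939] [ 1.201e+02 -1.000e-01  1.635e+02] [ 0.6  0.8 -0.3] 0.3372489500475334
```

View pics/w7.png

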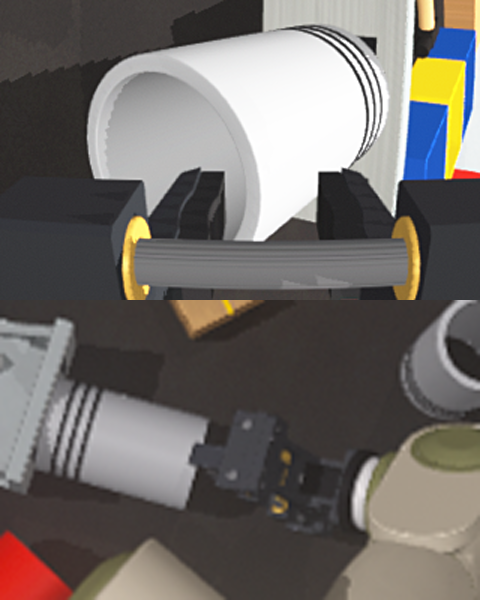

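```bash
cat > tip.py <<'E'
from h import *
from plant import read_state
n=np.array([.284,.959]);O=np.array([.6155,.0664]);PHI=16.5
def world(u,v): return np.r_[O+u*n,v]
def hook(th,al,g,l=.003,wall=.007):
    t,a=np.radians([th,al]); c,s=np.cos(t),np.sin(t)
    P=np.array([-.15*c-wall*s,(.092-wall)*c+.15*s])
    ny=np.array([np.sin(a),np.cos(a)]);nz=np.array([np.cos(a),-np.sin(a)])
    return P+g/2*ny-l*nz
E
python3 - <<'E'
from tip import *
s=read_state()
for th in(0,2.5,5,7.5,10,12.5,15,20,25,30):
    p=hook(th,30,.030); d,r=delta(s["ee_pos"],s["orientation"],world(*p),Rtip(PHI,30)); print(th,p.round(4),d,r)
E
```

```text
0 [-0.1451  0.0995] [-0.001   0.0146 -0.001 ] [-0.0014 -0.0003 -0.0004]
2.5 [-0.1453  0.106 ] [-0.0009  0.0284 -0.0095] [-0.0014 -0.0003 -0.0004]
5 [-0.1451  0.1122] [-0.0009  0.0421 -0.0171] [-0.0014 -0.0003 -0.0004]
7.5 [-0.1447  0.1183] [-0.0009  0.0559 -0.0238] [-0.0014 -0.0003 -0.0004]
10 [-0.144   0.1242] [-0.0009  0.0695 -0.0297] [-0.0014 -0.0003 -0.0004]
12.5 [-0.1431  0.1299] [-0.0009  0.083  -0.0348] [-0.0014 -0.0003 -0.0004]
15 [-0.1418  0.1354] [-0.0009  0.0965 -0.0389] [-0.0014 -0.0003 -0.0004]
20 [-0.1384  0.1457] [-0.0009  0.1228 -0.0445] [-0.0014 -0.0003 -0.0004]
25 [-0.134   0.1549] [-0.0009  0.1484 -0.0465] [-0.0014 -0.0003 -0.0004]
30 [-0.1285  0.1631] [-0.0009  0.173  -0.0448] [-0.0014 -0.0003 -0.0004]
```

Call:
apply_moves(
  gripper=[0.34,0.34,0.34,0.34,0.34,0.34,0.34],
  delta_pos=[
    [-0.001,0.008,0],
    [-0.001,0.015,-0.001],
    [-0.001,0.028,-0.009],
    [-0.001,0.042,-0.017],
    [-0.001,0.056,-0.024],
    [-0.001,0.07,-0.03],
    [-0.001,0.07,-0.03],
  ],
  delta_rot=[
    [0,0,0],
    [0,0,0],
    [0,0,0],
    [0,0,0],
    [0,0,0],
    [0,0,0],
    [0,0,0],
  ],
)

```text
time: 10.8
ee_pos: [0.5747, -0.0715, 0.1248]
orientation: [120.1, -0.0, 163.5]
ft_force: [0.4, 0.8, 0.8]
finger_gap: 0.339
```

```bash
python3 look.py 8
```

```text
10.8 [ -40.4   41.1   87.8   52.3   87.6 -134.5] [ 0.5747 -0.0715  0.1248] [120.1  -0.  163.5] [0.4 0.8 0.8] 0.33887281925467605
```

View pics/v8.png

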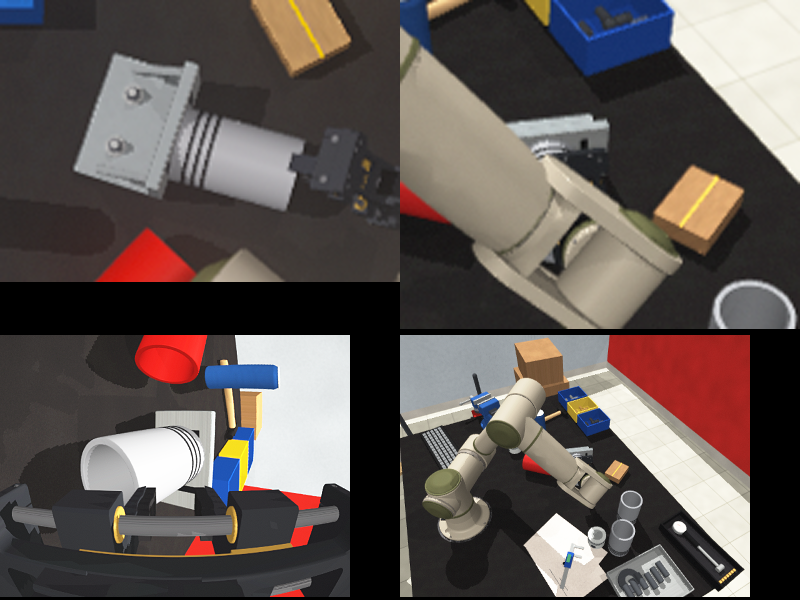

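```bash
cat > zoom.py <<'E'
from h import *
from plant import camera
import sys
w=camera("wrist")["img"][130:330,80:400,::-1]
t=np.load(f"pics/top{sys.argv[1]}.npz")["img"][150:250,240:400,::-1]
cv2.imwrite(f"pics/z{sys.argv[1]}.png",np.vstack([cv2.resize(w,(480,300),interpolation=cv2.INTER_CUBIC),cv2.resize(t,(480,300),interpolation=cv2.INTER_CUBIC)]))
E
python3 zoom.py 8; python3 fit2.py 8
```

```text
top 1418 [ 0.59279327 -0.27463706  0.04570831] -15.735544608401755 mouth s -0.07819224283895604 -0.07599590874397369 mouth [ 0.57218336 -0.07614786]
side 62 [ 0.60263315 -0.11561295  0.04557499] -6.624134328440325 mouth s 0.03871024980913692 0.043156648243628436 mouth [0.60761151 0.03986855]
```

View pics/z8.png

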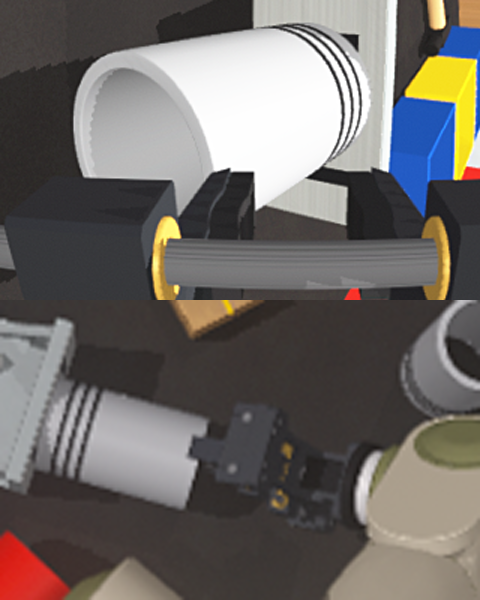

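```bash
python3 - <<'E'
from tip import *
s=read_state(); a=np.radians(22);ny=np.array([np.sin(a),np.cos(a)]);nz=np.array([np.cos(a),-np.sin(a)])
p=hook(0,22,.030,-.007)-.006*ny
for q,R in ((p-.055*nz+[-.02,.03],22),(p-.055*nz,22),(p,22)):
    d,r=delta(s["ee_pos"],s["orientation"],world(*q),Rtip(PHI,R)); print(q.round(4),world(*q).round(4),d,r)
E
```

```text
[-0.2111  0.1413] [ 0.5555 -0.1361  0.1413] [-0.0003 -0.0472 -0.1673] [-0.1345 -0.0009 -0.001 ]
[-0.1911  0.1113] [ 0.5612 -0.1169  0.1113] [-0.0005 -0.087  -0.0865] [-0.1345 -0.0009 -0.001 ]
[-0.1401  0.0907] [ 0.5757 -0.068   0.0907] [-0.0006 -0.0677  0.0497] [-0.1345 -0.0009 -0.001 ]
```

Call:
apply_moves(
  gripper=[0.34,0.34,0.34,0.34,0.34,0.34,0.34],
  delta_pos=[
    [0,0,-0.06],
    [0,-0.02,-0.13],
    [0,-0.047,-0.167],
    [0,-0.047,-0.167],
    [0,-0.087,-0.087],
    [0,-0.087,-0.087],
    [0,-0.087,-0.087],
  ],
  delta_rot=[
    [0,0,0],
    [-0.05,0,0],
    [-0.1345,-0.001,-0.001],
    [-0.1345,-0.001,-0.001],
    [-0.1345,-0.001,-0.001],
    [-0.1345,-0.001,-0.001],
    [-0.1345,-0.001,-0.001],
  ],
)

```text
time: 11.88
ee_pos: [0.5614, -0.117, 0.1127]
orientation: [112.1, 0.1, 163.5]
ft_force: [-0.1, -0.4, 0.3]
finger_gap: 0.336
```

```bash
python3 look.py 9; python3 zoom.py 9;python3 - <<'E'
from tip import *
s=read_state(); a=np.radians(22);ny=np.array([np.sin(a),np.cos(a)])
p=hook(0,22,.030,-.007)-.006*ny
print(delta(s["ee_pos"],s["orientation"],world(*p),Rtip(PHI,22)))
E
```

```text
11.875 [ -45.9   46.8   84.9   54.1   95.2 -139.3] [ 0.5614 -0.117   0.1127] [1.121e+02 1.000e-01 1.635e+02] [-0.1 -0.4  0.3] 0.3357421372591628
(array([ 0.0006, -0.0019,  0.1399]), array([-0.001 ,  0.0009,  0.0015]))
```

View pics/z9.png

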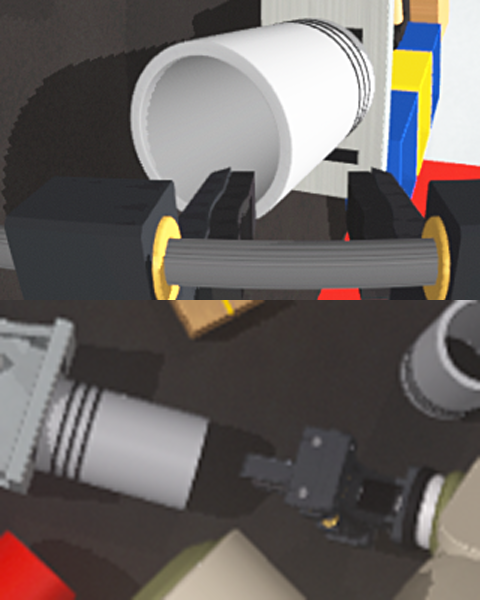

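View pics/v9.png

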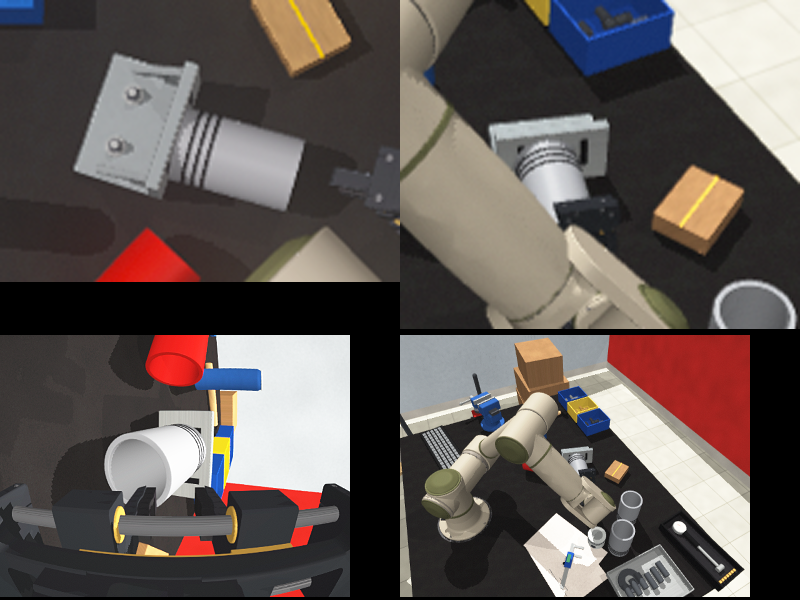

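```bash
cat >> h.py <<'E'
def wcloud(c):
    K,R,t,z=c["K"],c["R"],c["t"],c["z_map"]
    v,u=np.mgrid[0:420,0:560]; x=(u-K[0,2])/K[0,0]; y=(v-K[1,2])/K[1,1]; r=np.hypot(x,y); k=np.where(r>1e-6,np.tan(np.minimum(r,1.5))/np.maximum(r,1e-6),1)
    P=np.stack([x*k*z,y*k*z,z],-1); W=(P-t)@R; W[z<=0]=np.nan; return W
E
python3 - <<'E'
from h import *
from plant import camera,read_state
s=read_state();c=camera("wrist");W=wcloud(c);R=Ro.from_euler("xyz",s["orientation"],degrees=True)
Wt=R.inv().apply((W-s["ee_pos"]).reshape(-1,3)).reshape(W.shape)
np.save("pics/Wt9.npy",Wt)
for p in [(80+x*2/3,130+y*2/3) for x,y in((215,175),(240,175),(230,200),(255,190),(275,195),(285,185),(292,150),(270,215),(350,180),(370,190),(245,190),(300,110))]:
    u,v=map(int,p); print((u,v),"world",W[v,u].round(3),"tool",Wt[v,u].round(3))
E
```

```text
(223, 246) world [ 0.546 -0.135  0.093] tool [ 0.01  -0.026 -0.013]
(240, 246) world [ 0.549 -0.129  0.098] tool [ 0.008 -0.019 -0.008]
(233, 263) world [ 0.543 -0.148  0.106] tool [ 0.009 -0.019 -0.03 ]
(250, 256) world [ 0.622 -0.055  0.055] tool [-0.04  -0.025  0.093]
(263, 260) world [ 0.597 -0.084  0.083] tool [-0.025 -0.012  0.05 ]
(270, 253) world [ 0.591 -0.083  0.088] tool [-0.018 -0.007  0.048]
(274, 230) world [ 0.576 -0.077  0.091] tool [-0.002 -0.004  0.048]
(260, 273) world [0.739 0.045 0.   ] tool [-0.124 -0.027  0.234]
(313, 250) world [ 0.551 -0.122  0.132] tool [ 0.009  0.015 -0.014]
(326, 256) world [ 0.55  -0.126  0.139] tool [ 0.008  0.021 -0.02 ]
(243, 256) world [ 0.546 -0.139  0.105] tool [ 0.008 -0.016 -0.02 ]
(280, 203) world [ 0.565 -0.06   0.09 ] tool [0.013 0.    0.061]
```

```bash
python3 - <<'E'
import numpy as np
W=np.load("pics/Wt9.npy"); m=(abs(W[...,0])<.02)&(W[...,2]<.03)&(W[...,2]>-.05)&(abs(W[...,1])<.06)
v,u=np.where(m); P=W[m]
for z in np.arange(-.05,.03,.006):
    q=P[abs(P[:,2]-z)<.003]
    if len(q): 
        for sg in(-1,1):
            k=q[q[:,1]*sg>0]
            if len(k):print(round(z,3),sg,len(k),k.min(0).round(3),k.max(0).round(3))
E
```

```text
-0.05 -1 180 [-0.011 -0.03  -0.05 ] [ 0.011 -0.015 -0.047]
-0.05 1 180 [-0.011  0.015 -0.05 ] [ 0.011  0.03  -0.047]
-0.044 -1 270 [ 0.008 -0.031 -0.047] [ 0.011 -0.015 -0.041]
-0.044 1 277 [ 0.008  0.016 -0.047] [ 0.011  0.031 -0.041]
-0.038 -1 264 [ 0.001 -0.031 -0.041] [ 0.011 -0.016 -0.035]
-0.038 1 268 [ 0.001  0.016 -0.041] [ 0.011  0.032 -0.035]
-0.032 -1 299 [-0.003 -0.03  -0.035] [ 0.011 -0.015 -0.029]
-0.032 1 300 [-0.003  0.016 -0.035] [ 0.011  0.031 -0.029]
-0.026 -1 290 [-0.006 -0.03  -0.029] [ 0.011 -0.014 -0.023]
-0.026 1 306 [-0.006  0.015 -0.029] [ 0.011  0.03  -0.023]
-0.02 -1 210 [-0.008 -0.029 -0.023] [ 0.011 -0.014 -0.017]
-0.02 1 211 [-0.009  0.015 -0.023] [ 0.011  0.03  -0.017]
-0.014 -1 193 [-0.009 -0.028 -0.017] [ 0.01  -0.015 -0.011]
-0.014 1 195 [-0.009  0.015 -0.017] [ 0.01   0.029 -0.011]
-0.008 -1 130 [-0.01  -0.027 -0.011] [ 0.01  -0.015 -0.005]
-0.008 1 124 [-0.01   0.015 -0.011] [ 0.01   0.028 -0.005]
-0.002 1 2 [ 0.008  0.018 -0.005] [ 0.008  0.022 -0.005]
```

```bash
python3 - <<'E'
from h import *
from tip import *
s=read_state();R=Ro.from_euler("xyz",s["orientation"],degrees=True)
for k in("top","side"):
    W=cloud(np.load(f"pics/{k}9.npz")).reshape(-1,3);W=W[np.isfinite(W[:,0])]
    T=R.inv().apply(W-s["ee_pos"]); m=(abs(T[:,0])<.012)&(abs(T[:,1])<.06)&(T[:,2]>-.06)&(T[:,2]<.04)&(W[:,2]>.02)
    q=T[m]; q=q[np.argsort(-q[:,2])]; print(k,len(q),q[:12].round(3).tolist())
E
```

```text
top 149 [[-0.008, 0.021, -0.007], [0.009, -0.017, -0.007], [0.01, 0.026, -0.008], [0.001, 0.025, -0.008], [0.011, -0.017, -0.008], [0.004, 0.027, -0.009], [0.006, 0.026, -0.01], [-0.005, 0.028, -0.01], [0.008, -0.016, -0.01], [0.011, -0.018, -0.011], [-0.009, 0.023, -0.011], [-0.002, 0.027, -0.011]]
side 0 []
```

Call:
apply_moves(
  gripper=[0.34,0.34,0.34,0.34,0.34,0.34,0.34],
  delta_pos=[
    [0,-0.001,0.04],
    [0,-0.001,0.08],
    [0,-0.002,0.11],
    [0,-0.002,0.135],
    [0,-0.002,0.16],
    [0,-0.002,0.182],
    [0,-0.002,0.182],
  ],
  delta_rot=[
    [0,0,0],
    [0,0,0],
    [0,0,0],
    [0,0,0],
    [0,0,0],
    [0,0,0],
    [0,0,0],
  ],
)

```text
time: 13.0
ee_pos: [0.5802, -0.0521, 0.0835]
orientation: [112.0, 0.0, 163.5]
ft_force: [0.1, 0.2, 0.2]
finger_gap: 0.34
```

```bash
python3 look.py 10; python3 zoom.py 10;python3 - <<'E'
from tip import *
s=read_state()
for th in(0,2.5,5,7.5,10,12.5,15,18,22,26,30):
    p=hook(th,22,.030,-.024); d,r=delta(s["ee_pos"],s["orientation"],world(*p),Rtip(PHI,22)); print(th,p.round(4),d,r)
E
```

```text
13.0 [ -40.    48.2   88.4   58.2   89.  -140.9] [ 0.5802 -0.0521  0.0835] [112.    0.  163.5] [0.1 0.2 0.2] 0.3396916053650246
0 [-0.1221  0.0899] [ 0.0002  0.0164 -0.0003] [-0.0003  0.0008  0.0005]
2.5 [-0.1223  0.0964] [ 0.0002  0.0312 -0.0067] [-0.0003  0.0008  0.0005]
5 [-0.1222  0.1027] [ 0.0002  0.0459 -0.0123] [-0.0003  0.0008  0.0005]
7.5 [-0.1218  0.1088] [ 0.0002  0.0605 -0.0171] [-0.0003  0.0008  0.0005]
10 [-0.1211  0.1147] [ 0.0002  0.0748 -0.021 ] [-0.0003  0.0008  0.0005]
12.5 [-0.1201  0.1204] [ 0.0002  0.0889 -0.0241] [-0.0003  0.0008  0.0005]
15 [-0.1188  0.1258] [ 0.0002  0.1028 -0.0263] [-0.0003  0.0008  0.0005]
18 [-0.117   0.1321] [ 0.0002  0.1191 -0.0278] [-0.0003  0.0008  0.0005]
22 [-0.1138  0.1399] [ 1.000e-04  1.401e-01 -2.790e-02] [-0.0003  0.0008  0.0005]
26 [-0.11    0.1471] [ 1.000e-04  1.602e-01 -2.570e-02] [-0.0003  0.0008  0.0005]
30 [-0.1055  0.1535] [ 1.000e-04  1.794e-01 -2.140e-02] [-0.0003  0.0008  0.0005]
```

View pics/z10.png

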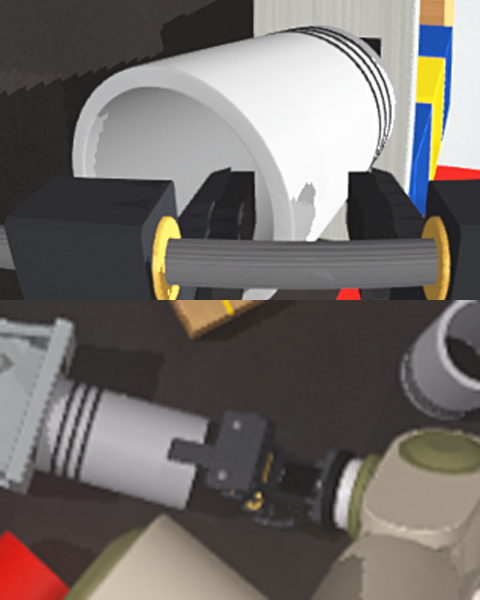

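Call:
apply_moves(
  gripper=[0.34,0.34,0.34,0.34,0.34,0.34,0.34],
  delta_pos=[
    [0,0.009,0],
    [0,0.016,0],
    [0,0.031,-0.006],
    [0,0.046,-0.011],
    [0,0.06,-0.016],
    [0,0.075,-0.019],
    [0,0.075,-0.019],
  ],
  delta_rot=[
    [0,0,0],
    [0,0,0],
    [0,0,0],
    [0,0,0],
    [0,0,0],
    [0,0,0],
    [0,0,0],
  ],
)

```text
time: 14.08
ee_pos: [0.5815, -0.0487, 0.1149]
orientation: [112.0, 0.1, 163.5]
ft_force: [-0.1, -1.7, -3.6]
finger_gap: 0.34
```

```bash
python3 look.py 11; python3 zoom.py 11
```

```text
14.075 [ -39.7   44.9   88.6   58.5   90.4 -138.2] [ 0.5815 -0.0487  0.1149] [1.120e+02 1.000e-01 1.635e+02] [-0.1 -1.7 -3.6] 0.3401526518223948
```

View pics/z11.png

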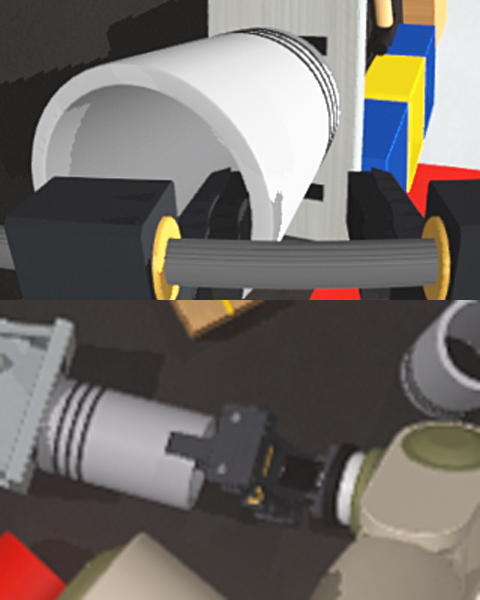

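View pics/v11.png

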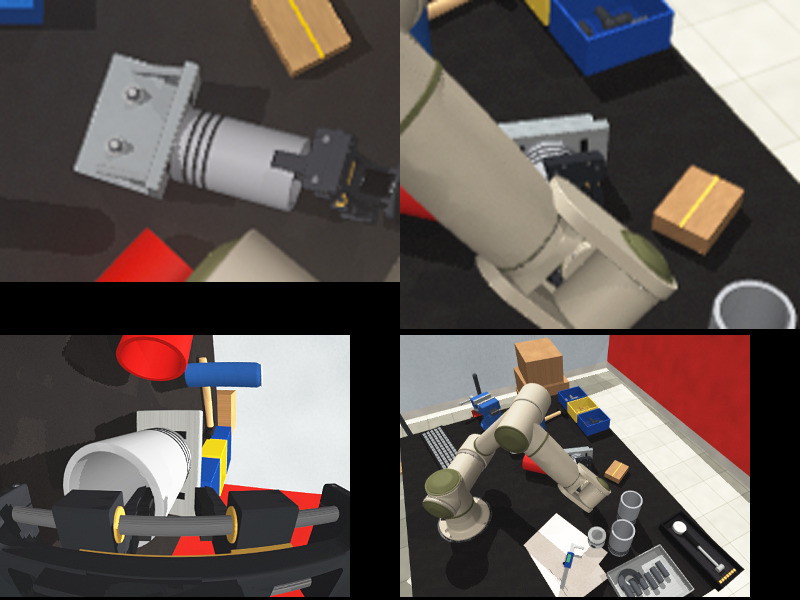

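```bash
cat > wfit.py <<'E'
# fit the liner as cylinder from wrist+top cloud
from tip import *
from plant import camera
def fit():
    c=camera("wrist");W=wcloud(c);im=c["img"].astype(int)
    s=read_state()
    P=W.reshape(-1,3);C=im.reshape(-1,3)
    q=(P[:,:2]-O)
    u=q@n; w=q@np.array([n[1],-n[0]])
    ok=np.isfinite(u)&(u>-.19)&(u<-.006)&(abs(w)<.06)&(P[:,2]>.012)&(P[:,2]<.24)&(C.min(1)>90)&(C.max(1)-C.min(1)<25)
    X=np.c_[u,w,P[:,2]][ok]
    return X,s
def solve(X,th0):
    def f(p):
        th,ps,u0,w0=p[0],p[1],p[2],p[3]
        a=np.array([-np.cos(th)*np.cos(ps),np.sin(ps),np.sin(th)])
        d=X-np.array([u0,w0,.0])-np.outer((X-[u0,w0,.0])@a,a)
        r=np.linalg.norm(d,axis=1)
        return np.minimum(abs(r-.046),abs(r-.039))
    def f0(p):
        return f(p)
    r=least_squares(f0,[np.radians(th0),0,0.0,0.],loss="soft_l1",f_scale=.001)
    return r,f(r.x)
from scipy.optimize import least_squares
if __name__=="__main__":
    import sys
    X,s=fit();X=X[::max(1,len(X)//6000)]
    th0=float(sys.argv[1])
    # axis passes z=0 at: centre foot minus; init u0
    best=None
    for t in (th0-6,th0,th0+6):
        r,e=solve(X,t)
        if best is None or r.cost<best[0].cost: best=(r,e)
    r,e=best; th,ps,u0,w0=r.x
    a=np.array([-np.cos(th)*np.cos(ps),np.sin(ps),np.sin(th)])
    t=(X-[u0,w0,0])@a; m=np.percentile(t[e<.003],99)
    M=np.array([u0,w0,0])+m*a; F=M-.15*a
    print("N",len(X),"theta",np.degrees(th).round(1),"yaw off",np.degrees(ps).round(1),"med err",np.median(e).round(4),"mouth",M.round(4),"foot",F.round(4),"low edge z",(F[2]-.046*np.cos(th)).round(4),"upper edge u",(F[0]+.046*np.sin(th)).round(4))
E
python3 wfit.py 10
```

```text
N 6675 theta 21.2 yaw off 6.2 med err 0.0025 mouth [-0.1518  0.0007  0.0848] foot [-0.0128 -0.0155  0.0306] low edge z -0.0123 upper edge u 0.0038
```

```bash
cat > wfit.py <<'E'
from tip import *
from plant import camera
from scipy.optimize import least_squares
import sys
def pts(c,W):
    im=c["img"].reshape(-1,3).astype(int);P=W.reshape(-1,3);q=P[:,:2]-O;u=q@n;w=q@np.array([n[1],-n[0]])
    ok=np.isfinite(u)&(u>-.19)&(u<-.014)&(abs(w)<.06)&(P[:,2]>.012)&(P[:,2]<.24)&(im.min(1)>95)&(im.max(1)-im.min(1)<25)
    return np.c_[u,w,P[:,2]][ok]
def run(th0,verbose=1):
    c=camera("wrist");A=pts(c,wcloud(c));c=camera("top");B=pts(c,cloud(c))
    A=A[::max(1,len(A)//3000)]; X=np.r_[A,B]
    ax=lambda p:np.array([-np.cos(p[0])*np.cos(p[1]),np.sin(p[1]),np.sin(p[0])*np.cos(p[1])])
    def f(p):
        a=ax(p);q=X-p[2:5];t=q@a;d=np.linalg.norm(q-np.outer(t,a),axis=1)
        return np.minimum(abs(d-.046),abs(d-.039))
    best=None
    for t in np.radians([th0-8,th0-3,th0,th0+3,th0+8]):
        r=least_squares(f,[t,0,-.046*np.sin(t),0,.046*np.cos(t)],loss="soft_l1",f_scale=.001)
        if best is None or r.cost<best.cost:best=r
    p=best.x;a=ax(p);e=f(p);t=(X-p[2:5])@a;m=np.percentile(t[e<.002],99.5)
    M=p[2:5]+m*a;F=M-.15*a;th=p[0]
    print("N",len(A),len(B),"theta",np.degrees(th).round(1),"yaw",np.degrees(p[1]).round(1),"med",np.median(e).round(4),"mouth",M.round(4),"foot",F.round(4),"lowz",(F[2]-.046*np.cos(th)).round(4),"upper u",(F[0]+.046*np.sin(th)).round(4))
run(float(sys.argv[1]))
E
python3 wfit.py 10
```

```text
N 3275 1356 theta 16.6 yaw 0.7 med 0.002 mouth [-0.1547  0.0008  0.0825] foot [-0.011  -0.0011  0.0398] lowz -0.0043 upper u 0.0021
```

```bash
python3 - <<'E'
from tip import *
s=read_state()
for th in(10,13,16,19,22):
    p=hook(th,22,.030,-.024); d,r=delta(s["ee_pos"],s["orientation"],world(*p),Rtip(PHI,22)); print(th,p.round(4),d,r)
E
```

```text
10 [-0.1211  0.1147] [ 0.     -0.0001 -0.0025] [-0.0001  0.0005  0.0004]
13 [-0.1199  0.1215] [ 0.      0.0168 -0.0061] [-0.0001  0.0005  0.0004]
16 [-0.1182  0.128 ] [ 0.      0.0334 -0.0084] [-0.0001  0.0005  0.0004]
19 [-0.1162  0.1341] [ 0.      0.0495 -0.0095] [-0.0001  0.0005  0.0004]
22 [-0.1138  0.1399] [ 0.      0.0652 -0.0093] [-0.0001  0.0005  0.0004]
```

Call:
apply_moves(
  gripper=[0.34,0.34,0.34,0.34,0.34,0.34],
  delta_pos=[
    [0,0.012,-0.003],
    [0,0.025,-0.005],
    [0,0.038,-0.007],
    [0,0.052,-0.007],
    [0,0.065,-0.007],
    [0,0.065,-0.007],
  ],
  delta_rot=[
    [0,0,0],
    [0,0,0],
    [0,0,0],
    [0,0,0],
    [0,0,0],
    [0,0,0],
  ],
)

```text
time: 15.18
ee_pos: [0.5835, -0.0416, 0.14]
orientation: [112.0, 0.1, 163.5]
ft_force: [-0.1, -1.8, -2.8]
finger_gap: 0.34
```

```bash
python3 look.py 12; python3 zoom.py 12; python3 wfit.py 22
```

```text
15.175 [ -39.    42.3   88.7   59.    91.2 -135.8] [ 0.5835 -0.0416  0.14  ] [1.120e+02 1.000e-01 1.635e+02] [-0.1 -1.8 -2.8] 0.3395942122803498
N 3437 1343 theta 31.2 yaw 0.1 med 0.0025 mouth [-0.2109 -0.0014  0.1488] foot [-0.0826 -0.0016  0.0711] lowz 0.0317 upper u -0.0588
```

View pics/z12.png

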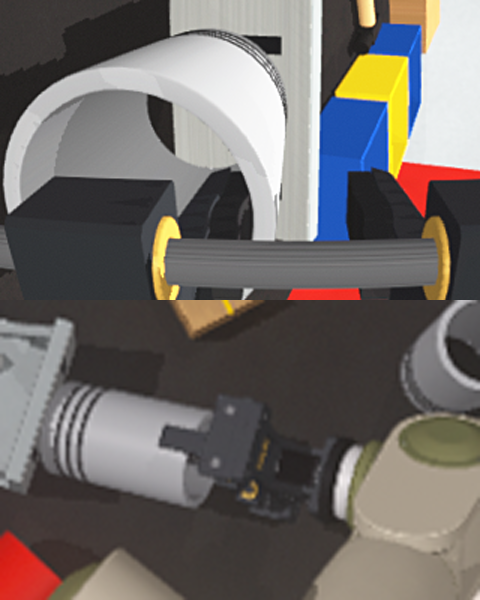

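Call:
apply_moves(
  gripper=[0.28,0.22,0.16,0.11,0.06,0.04,0.04],
  delta_pos=[
    [0,-0.007,0],
    [0,-0.013,0],
    [0,-0.02,0],
    [0,-0.025,0],
    [0,-0.028,0],
    [0,-0.028,0],
    [0,-0.028,0],
  ],
  delta_rot=[
    [0,0,0],
    [0,0,0],
    [0,0,0],
    [0,0,0],
    [0,0,0],
    [0,0,0],
    [0,0,0],
  ],
  force=12,
)

```text
time: 16.35
ee_pos: [0.5822, -0.0457, 0.1291]
orientation: [112.0, 0.0, 163.5]
ft_force: [-0.6, -1.6, -2.8]
finger_gap: 0.084
```

```bash
python3 look.py 13; python3 zoom.py 13; python3 - <<'E'
from tip import *
s=read_state()
def clamp(th,wall=.0035): return hook(th,th,0,-.024,.0035)
for th in(22,30,40,50,60):
    p=clamp(th); d,r=delta(s["ee_pos"],s["orientation"],world(*p),Rtip(PHI,th)); print(th,p.round(4),d,r)
E
```

```text
16.35 [ -39.4   43.5   88.6   58.7   90.9 -136.9] [ 0.5822 -0.0457  0.1291] [112.    0.  163.5] [-0.6 -1.6 -2.8] 0.08448834051128168
22 [-0.1181  0.1293] [-0.0002 -0.0008 -0.0028] [-0.0001  0.0003  0.0004]
30 [-0.1109  0.1396] [-0.0002  0.0301  0.0043] [0.1332 0.0003 0.0004]
40 [-0.0988  0.1488] [-0.0002  0.0626  0.0238] [0.2999 0.0003 0.0004]
50 [-0.0837  0.1534] [-0.0002  0.0875  0.0544] [4.665e-01 3.000e-04 3.000e-04]
60 [-0.066   0.1534] [-0.0002  0.1039  0.0954] [6.332e-01 4.000e-04 3.000e-04]
```

View pics/z13.png

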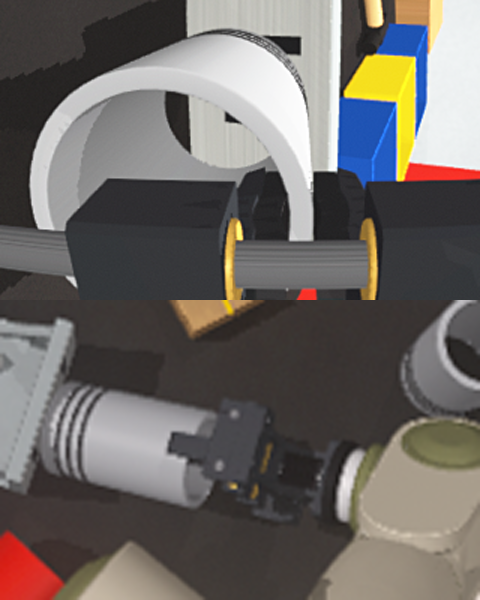

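```bash
cat > steps.py <<'E'
from tip import *
import sys
s=read_state(); th=list(map(float,sys.argv[1].split(",")))
b=np.array(list(map(float,sys.argv[2].split(",")))) if len(sys.argv)>2 else np.zeros(2)
print("F",s["ft_force"].round(1),"uv",((s["ee_pos"][:2]-O)@n).round(4),s["ee_pos"][2].round(4),"al",s["orientation"][0]-90,s["finger_gap"])
for t in th:
    p=hook(t,t,0,-.024,.0035)+b; d,r=delta(s["ee_pos"],s["orientation"],world(*p),Rtip(PHI,t)); print(t,p.round(4),d.round(3).tolist(),r.round(4).tolist())
E
python3 steps.py 24,26,28,30,32,34,36,38,40 0.001,0
```

```text
F [-0.5 -0.9 -2.1] uv -0.117 0.1291 al 22.0087051790709 0.08392297900056395
24.0 [-0.1155  0.1321] [-0.0, 0.008, 0.001] [0.0332, 0.0003, 0.0004]
26.0 [-0.1138  0.1348] [-0.0, 0.016, 0.002] [0.0665, 0.0003, 0.0004]
28.0 [-0.1119  0.1373] [-0.0, 0.024, 0.004] [0.0999, 0.0003, 0.0004]
30.0 [-0.1099  0.1396] [-0.0, 0.031, 0.007] [0.1332, 0.0003, 0.0004]
32.0 [-0.1077  0.1418] [-0.0, 0.038, 0.01] [0.1665, 0.0003, 0.0004]
34.0 [-0.1054  0.1438] [-0.0, 0.045, 0.013] [0.1999, 0.0003, 0.0004]
36.0 [-0.103   0.1457] [-0.0, 0.051, 0.017] [0.2332, 0.0003, 0.0004]
38.0 [-0.1004  0.1473] [-0.0, 0.058, 0.021] [0.2665, 0.0003, 0.0004]
40.0 [-0.0978  0.1488] [-0.0, 0.064, 0.026] [0.2999, 0.0003, 0.0004]
```

Call:
apply_moves(
  gripper=[0.04,0.04,0.04,0.04,0.04,0.04,0.04,0.04,0.04,0.04],
  delta_pos=[
    [0,0.008,0.001],
    [0,0.016,0.002],
    [0,0.024,0.004],
    [0,0.031,0.007],
    [0,0.038,0.01],
    [0,0.045,0.013],
    [0,0.051,0.017],
    [0,0.058,0.021],
    [0,0.064,0.026],
    [0,0.064,0.026],
  ],
  delta_rot=[
    [0.033,0,0],
    [0.067,0,0],
    [0.1,0,0],
    [0.133,0,0],
    [0.167,0,0],
    [0.2,0,0],
    [0.233,0,0],
    [0.267,0,0],
    [0.3,0,0],
    [0.3,0,0],
  ],
)

```text
time: 17.8
ee_pos: [0.5878, -0.0269, 0.1494]
orientation: [130.1, 0.1, 163.5]
ft_force: [-0.3, -0.6, -5.1]
finger_gap: 0.087
```

```bash
python3 look.py 14; python3 zoom.py 14; python3 wfit.py 40;  python3 steps.py 40,42,44,46,48,50,52,54,56,58,60
```

```text
17.8 [ -33.6   34.6   88.3   47.9   80.7 -125.7] [ 0.5878 -0.0269  0.1494] [1.301e+02 1.000e-01 1.635e+02] [-0.3 -0.6 -5.1] 0.08668845278086909
N 3438 991 theta 42.5 yaw 0.1 med 0.0012 mouth [-1.910e-01  1.000e-04  1.788e-01] foot [-0.0804 -0.0002  0.0774] lowz 0.0435 upper u -0.0493
F [-0.4 -0.2 -2.1] uv -0.0981 0.149 al 39.9822290072633 0.08586821778871875
40.0 [-0.0988  0.1488] [0.0, -0.002, -0.001] [0.0003, 0.0008, 0.0001]
42.0 [-0.096   0.1501] [0.0, 0.005, 0.002] [0.0336, 0.0008, 0.0001]
44.0 [-0.0931  0.1512] [0.0, 0.012, 0.006] [0.067, 0.0008, 0.0001]
46.0 [-0.09    0.1521] [0.0, 0.019, 0.01] [0.1003, 0.0009, 0.0001]
48.0 [-0.0869  0.1529] [0.0, 0.025, 0.015] [0.1336, 0.0009, 0.0]
50.0 [-0.0837  0.1534] [0.0, 0.031, 0.02] [0.167, 0.0009, 0.0]
52.0 [-0.0803  0.1538] [0.0, 0.038, 0.026] [0.2003, 0.0009, 0.0]
54.0 [-0.0769  0.154 ] [0.0, 0.043, 0.033] [0.2336, 0.0009, 0.0]
56.0 [-0.0734  0.1539] [0.0, 0.049, 0.039] [0.267, 0.0009, -0.0]
58.0 [-0.0697  0.1538] [0.0, 0.054, 0.047] [0.3003, 0.0009, -0.0]
60.0 [-0.066   0.1534] [0.0, 0.06, 0.054] [0.3336, 0.0009, -0.0]
```

View pics/z14.png

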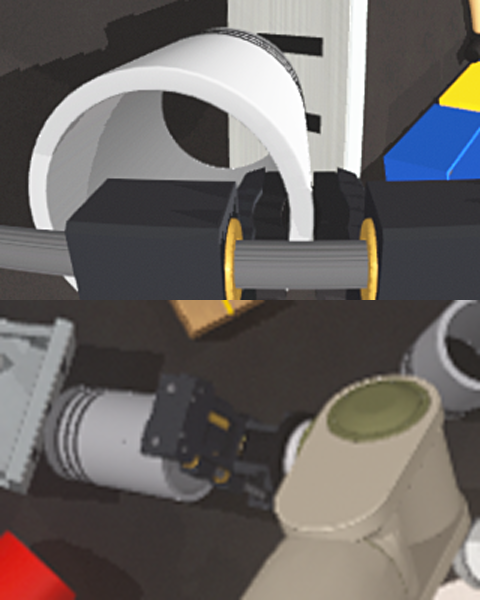

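View pics/v14.png

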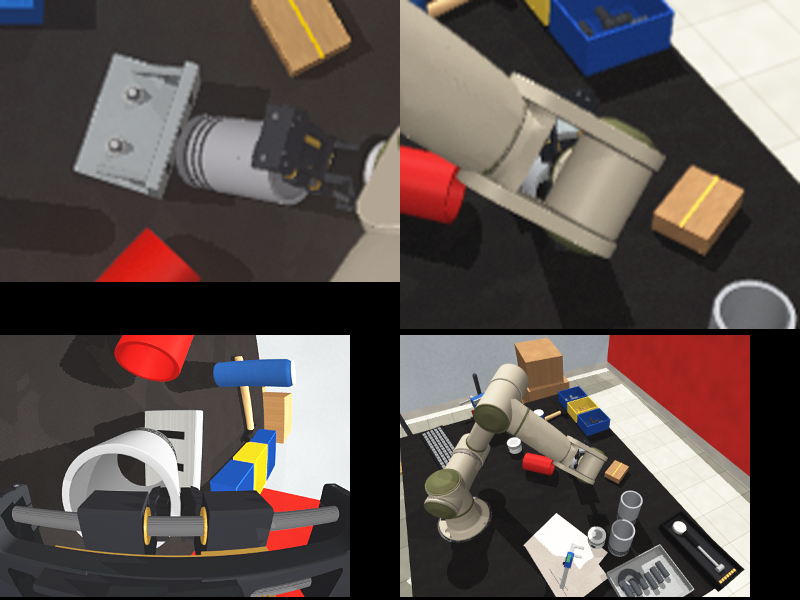

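```bash
cat > foot.py <<'E'
from tip import *
import sys
W=cloud(np.load(f"pics/top{sys.argv[1]}.npz"))
for v in range(176,206,3):
    row=[]
    for u in range(246,284,3):
        q=W[v,u];
        if np.isfinite(q[0]): row.append((u,round(((q[:2]-O)@n)*1000),round(q[2]*1000)))
    print(v,row)
E
python3 foot.py 14
python3 - <<'E'
import cv2,numpy as np
c=np.load("pics/top14.npz")["img"][160:215,235:315,::-1]
cv2.imwrite("pics/f14.png",cv2.resize(c,None,fx=9,fy=9,interpolation=cv2.INTER_NEAREST))
E
```

```text
176 [(246, 41, 20), (249, 33, 18), (252, 24, 17), (255, 8, 98), (258, -1, 102), (261, -1, 12), (264, -9, 2), (267, -18, 4), (270, -26, -3), (273, -35, -2), (276, -44, 0), (279, -53, -1), (282, -61, 1)]
179 [(246, 39, 13), (249, 31, 12), (252, 13, 100), (255, 6, 94), (258, -1, 75), (261, -3, 3), (264, -12, 3), (267, -24, 55), (270, -33, 57), (273, -38, 0), (279, -55, 3), (282, -64, 3)]
182 [(246, 36, 19), (249, 27, 19), (252, 11, 101), (255, 3, 100), (258, -1, 45), (261, -11, 71), (264, -20, 74), (267, -28, 82), (270, -37, 90), (273, -45, 91), (276, -54, 100), (279, -62, 100), (282, -70, 107)]
185 [(246, 34, 18), (249, 25, 12), (252, 8, 98), (255, 0, 98), (258, -5, 65), (261, -15, 81), (264, -23, 82), (267, -32, 94), (270, -40, 93), (273, -48, 100), (276, -57, 113), (279, -65, 111), (282, -73, 124)]
188 [(246, 31, 19), (249, 14, 98), (252, 5, 105), (255, 0, 70), (258, -8, 77), (261, -17, 85), (264, -26, 93), (267, -35, 99), (270, -43, 101), (273, -51, 109), (276, -60, 118), (279, -68, 125), (282, -76, 127)]
191 [(246, 29, 11), (249, 12, 97), (252, 3, 100), (255, -2, 67), (258, -11, 79
[... 273 characters left out ...]
48, 110), (273, -56, 111), (276, -65, 126), (279, -73, 132), (282, -81, 133)]
197 [(246, 14, 100), (249, 6, 104), (252, 1, 69), (255, -7, 67), (258, -16, 75), (261, -25, 85), (264, -33, 90), (267, -42, 102), (270, -50, 105), (273, -59, 119), (276, -67, 127), (279, -75, 131), (282, -83, 144)]
200 [(246, 12, 100), (249, 4, 103), (252, 1, 42), (255, -9, 56), (258, -18, 69), (261, -27, 83), (264, -36, 89), (267, -44, 96), (273, -61, 115), (276, -69, 123), (279, -77, 127), (282, -85, 134)]
203 [(246, 9, 102), (249, 2, 96), (252, 1, 11), (255, -7, 3), (258, -20, 65), (261, -29, 73), (264, -38, 82), (267, -46, 94), (270, -55, 103), (273, -63, 109), (276, -72, 121), (279, -80, 126), (282, -88, 134)]
```

View pics/f14.png

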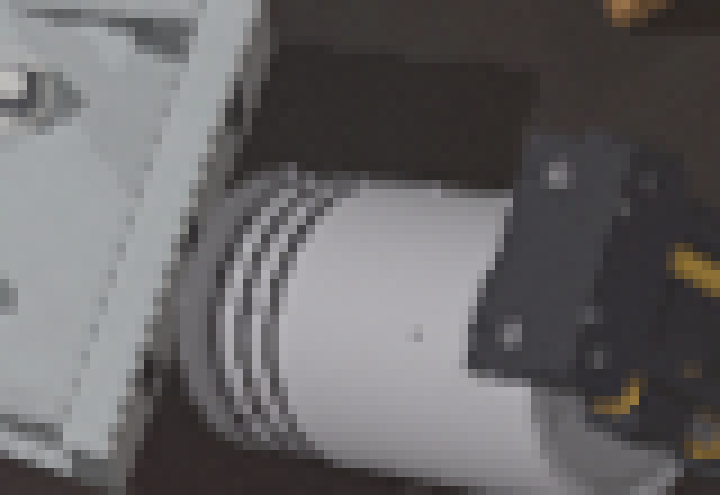

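Call:
apply_moves(
  gripper=[0.04,0.04,0.04,0.04,0.04,0.04,0.04,0.04,0.04,0.04],
  delta_pos=[
    [0,0.006,0.002],
    [0,0.013,0.006],
    [0,0.02,0.01],
    [0,0.026,0.015],
    [0,0.032,0.021],
    [0,0.038,0.027],
    [0,0.043,0.033],
    [0,0.049,0.04],
    [0,0.054,0.047],
    [0,0.06,0.055],
  ],
  delta_rot=[
    [0.033,0,0],
    [0.067,0,0],
    [0.1,0,0],
    [0.133,0,0],
    [0.167,0,0],
    [0.2,0,0],
    [0.233,0,0],
    [0.267,0,0],
    [0.3,0,0],
    [0.333,0,0],
  ],
  force=20,
)

```text
time: 19.35
ee_pos: [0.597, 0.0038, 0.1533]
orientation: [150.1, 0.0, 163.5]
ft_force: [0.8, 0.0, -5.8]
finger_gap: 0.084
```

```bash
python3 look.py 15; python3 steps.py 60,62,64,66,68,70,72,74,76,78,80; python3 foot.py 15 | sed -n 5,8p
```

```text
19.35 [ -23.6   30.    85.6   31.5   71.3 -109.2] [0.597  0.0038 0.1533] [150.1   0.  163.5] [ 0.8  0.  -5.8] 0.08424947541422464
F [ 0.2 -0.1 -4.8] uv -0.065 0.1532 al 59.99778738866365 0.08033696754733897
60.0 [-0.066   0.1534] [-0.001, -0.002, -0.002] [0.0, 0.0, 0.0009]
62.0 [-0.0622  0.1528] [-0.001, 0.006, 0.004] [0.0334, 0.0, 0.0009]
64.0 [-0.0584  0.152 ] [-0.001, 0.013, 0.011] [0.0667, 0.0, 0.0009]
66.0 [-0.0544  0.1511] [-0.001, 0.02, 0.018] [0.1, 0.0001, 0.0009]
68.0 [-0.0504  0.15  ] [-0.001, 0.028, 0.025] [0.1334, 0.0001, 0.0009]
70.0 [-0.0464  0.1487] [-0.001, 0.035, 0.033] [0.1667, 0.0001, 0.0009]
72.0 [-0.0423  0.1472] [-0.001, 0.042, 0.041] [0.2, 0.0001, 0.0009]
74.0 [-0.0381  0.1455] [-0.001, 0.049, 0.05] [0.2334, 0.0001, 0.0009]
76.0 [-0.0339  0.1437] [-0.001, 0.056, 0.06] [0.2667, 0.0001, 0.0009]
78.0 [-0.0296  0.1416] [-0.001, 0.062, 0.069] [0.3, 0.0001, 0.0009]
80.0 [-0.0253  0.1395] [-0.001, 0.069, 0.079] [0.3334, 0.0002, 0.0009]
188 [(246, 31, 15), (249, 14, 97), (252, 6, 102), (255, 0, 75), (258, -7, 58), (261, -31, 263), (264, -40, 298), (267, -47, 297), (270, -54, 290), (273, -60, 289), (276, -67, 287), (279, -72, 227), (282, -79, 242)]
191 [(246, 28, 16), (249, 11, 100), (252, 3, 101), (255, 0, 49), (258, -10, 62), (261, -34, 282), (264, -42, 295), (267, -49, 292), (270, -55, 288), (273, -62, 290), (276, -69, 284), (279, -76, 278), (282, -83, 275)]
194 [(246, 17, 98), (249, 9, 103), (252, 1, 99), (255, -3, 51), (258, -13, 70), (261, -22, 82), (264, -31, 99), (267, -40, 114), (270, -58, 289), (273, -64, 290), (276, -70, 253), (279, -77, 247), (282, -85, 274)]
197 [(246, 15, 98), (249, 7, 97), (252, 1, 70), (255, -5, 49), (258, -15, 65), (261, -25, 85), (264, -34, 97), (267, -42, 110), (270, -51, 128), (273, -60, 141), (276, -68, 157), (279, -79, 246), (282, -86, 249)]
```

View pics/v15.png

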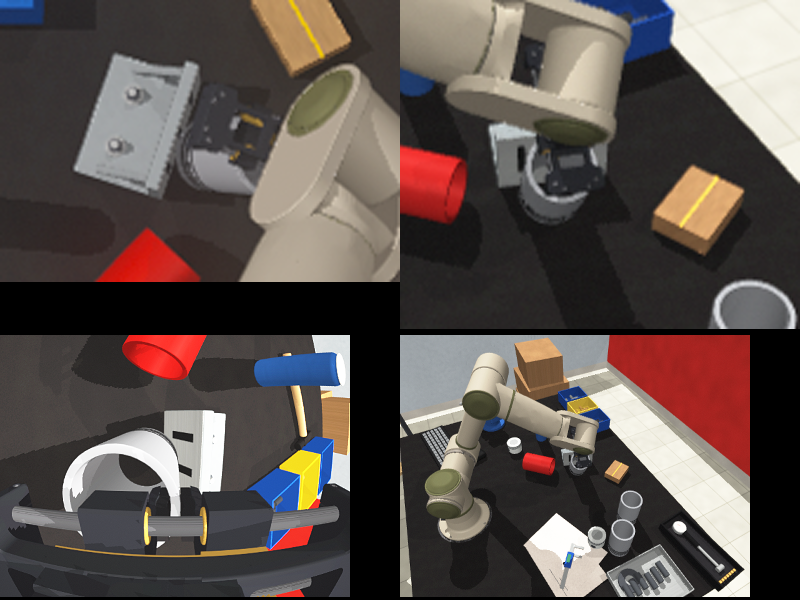

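```bash
python3 steps.py 62,64,66,68,70,72,74,76,78,80 0.0005,-0.0015
```

```text
F [ 0.2 -0.1 -4.8] uv -0.065 0.1532 al 59.99778738866365 0.08033696754733897
62.0 [-0.0617  0.1513] [-0.001, 0.005, 0.008] [0.0334, 0.0, 0.0009]
64.0 [-0.0579  0.1505] [-0.001, 0.012, 0.015] [0.0667, 0.0, 0.0009]
66.0 [-0.0539  0.1496] [-0.001, 0.02, 0.022] [0.1, 0.0001, 0.0009]
68.0 [-0.0499  0.1485] [-0.001, 0.027, 0.029] [0.1334, 0.0001, 0.0009]
70.0 [-0.0459  0.1472] [-0.001, 0.034, 0.037] [0.1667, 0.0001, 0.0009]
72.0 [-0.0418  0.1457] [-0.001, 0.041, 0.045] [0.2, 0.0001, 0.0009]
74.0 [-0.0376  0.144 ] [-0.001, 0.048, 0.054] [0.2334, 0.0001, 0.0009]
76.0 [-0.0334  0.1422] [-0.001, 0.055, 0.063] [0.2667, 0.0001, 0.0009]
78.0 [-0.0291  0.1401] [-0.001, 0.061, 0.073] [0.3, 0.0001, 0.0009]
80.0 [-0.0248  0.138 ] [-0.001, 0.068, 0.083] [0.3334, 0.0002, 0.0009]
```

Call:
apply_moves(
  gripper=[0.04,0.04,0.04,0.04,0.04,0.04,0.04,0.04,0.04,0.04],
  delta_pos=[
    [0,0.006,0.006],
    [0,0.013,0.014],
    [0,0.02,0.022],
    [0,0.027,0.029],
    [0,0.034,0.037],
    [0,0.041,0.045],
    [0,0.048,0.054],
    [0,0.055,0.063],
    [0,0.061,0.073],
    [0,0.068,0.083],
  ],
  delta_rot=[
    [0.033,0,0],
    [0.067,0,0],
    [0.1,0,0],
    [0.133,0,0],
    [0.167,0,0],
    [0.2,0,0],
    [0.233,0,0],
    [0.267,0,0],
    [0.3,0,0],
    [0.333,0,0],
  ],
)

```text
time: 20.75
ee_pos: [0.6092, 0.0429, 0.1396]
orientation: [170.0, 0.2, 163.5]
ft_force: [0.1, 2.4, 5.3]
finger_gap: 0.086
```

```bash
python3 look.py 16; python3 steps.py 80,82,84,86,88,89,90 0,-0.001; python3 foot.py 16 | sed -n 3,9p
```

```text
20.75 [-11.2  31.6  80.3  10.8  67.3 -88.8] [0.6092 0.0429 0.1396] [170.    0.2 163.5] [0.1 2.4 5.3] 0.08620535911806242
F [1.1 5.5 7.6] uv -0.0238 0.1392 al 79.87360911737363 0.08413836238083232
80.0 [-0.0253  0.1385] [0.001, -0.004, 0.001] [0.0021, 0.0027, 0.0013]
82.0 [-0.021   0.1361] [0.001, 0.006, 0.009] [0.0354, 0.0027, 0.0012]
84.0 [-0.0167  0.1336] [0.001, 0.015, 0.017] [0.0688, 0.0028, 0.0012]
86.0 [-0.0123  0.1309] [0.001, 0.025, 0.026] [0.1021, 0.0028, 0.0011]
88.0 [-0.0079  0.128 ] [0.001, 0.034, 0.034] [0.1354, 0.0028, 0.0011]
89.0 [-0.0057  0.1265] [0.001, 0.039, 0.039] [0.1521, 0.0028, 0.0011]
90.0 [-0.0035  0.125 ] [0.001, 0.044, 0.044] [0.1688, 0.0028, 0.001]
182 [(246, 9, 258), (249, -16, 423), (252, -26, 465), (255, -32, 465), (258, -37, 462), (261, -39, 420), (264, -45, 419), (267, -51, 421), (270, -58, 423), (273, -64, 426), (276, -70, 426), (279, -76, 423), (282, -82, 426)]
185 [(246, 9, 236), (249, -20, 446), (252, -27, 462), (255, -33, 465), (258, -39, 464), (261, -41, 414), (264, -47, 416), (267, -53, 415), (270, -59, 419), (273, -65, 419), (276, -71, 419), 
[... 459 characters left out ...]
0, 403), (282, -86, 407)]
194 [(246, -18, 435), (249, -28, 474), (252, -33, 471), (255, -39, 469), (258, -26, 232), (261, -26, 143), (264, -36, 162), (267, -51, 301), (270, -60, 326), (273, -67, 338), (276, -74, 348), (279, -80, 344), (282, -88, 390)]
197 [(246, -22, 452), (249, -30, 476), (252, -35, 474), (255, -41, 473), (258, -46, 465), (261, -52, 468), (264, -58, 468), (267, -63, 467), (270, -57, 232), (273, -64, 227), (276, -71, 230), (279, -80, 287), (282, -87, 295)]
200 [(246, -26, 478), (249, -32, 475), (252, -37, 474), (255, -42, 465), (258, -48, 465), (261, -54, 467), (264, -59, 467), (267, -65, 469), (270, -70, 464), (273, -76, 467), (276, -82, 463), (279, -73, -5), (282, -82, 2)]
```

View pics/v16.png

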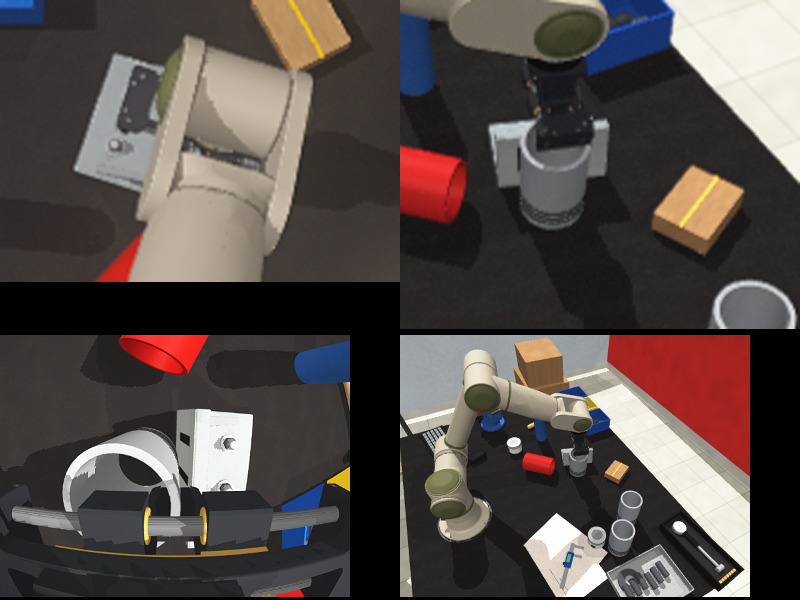

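Call:
apply_moves(
  gripper=[0.04,0.04,0.04,0.04,0.04],
  delta_pos=[
    [0.001,0.004,0.006],
    [0.001,0.011,0.014],
    [0.001,0.022,0.023],
    [0.001,0.032,0.032],
    [0.001,0.033,0.033],
  ],
  delta_rot=[
    [0.034,0.002,0.001],
    [0.068,0.003,0.001],
    [0.102,0.003,0.001],
    [0.135,0.003,0.001],
    [0.135,0.003,0.001],
  ],
)

```text
time: 21.52
ee_pos: [0.6139, 0.059, 0.1296]
orientation: [177.9, 0.2, 163.5]
ft_force: [2.0, 8.5, 11.8]
finger_gap: 0.084
```

```bash
python3 look.py 17; python3 steps.py 88,89,90 0,-0.001;python3 - <<'E'
import cv2,numpy as np
c=np.load("pics/side17.npz")["img"][170:235,255:320,::-1]
cv2.imwrite("pics/f17.png",cv2.resize(c,None,fx=9,fy=9,interpolation=cv2.INTER_CUBIC))
E
```

```text
21.525 [ -6.3  34.   77.3   2.2  68.1 -80.6] [0.6139 0.059  0.1296] [177.9   0.2 163.5] [ 2.   8.5 11.8] 0.08375641402849786
F [ 3.1 10.  11. ] uv -0.0078 0.1298 al 87.80661934649652 0.08178864836363074
88.0 [-0.0079  0.128 ] [0.002, -0.0, 0.004] [0.0032, 0.0026, -0.0003]
89.0 [-0.0057  0.1265] [0.002, 0.005, 0.008] [0.0199, 0.0026, -0.0003]
90.0 [-0.0035  0.125 ] [0.002, 0.01, 0.012] [0.0366, 0.0026, -0.0003]
```

View pics/f17.png

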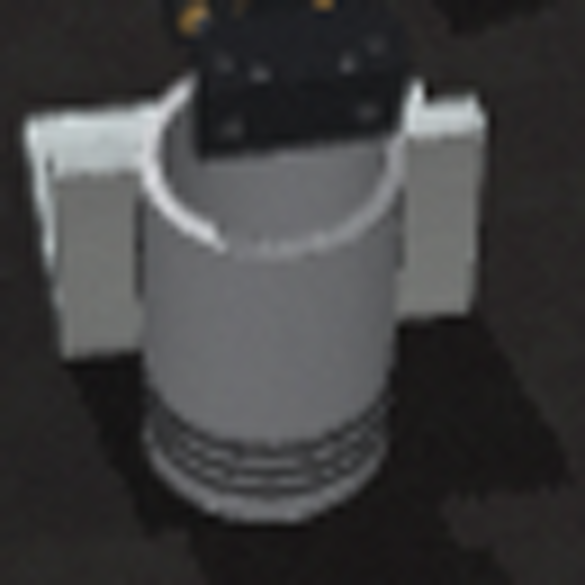

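Call:
apply_moves(
  gripper=[0.04,0.04,0.04],
  delta_pos=[
    [0.001,0.005,0.003],
    [0.002,0.009,0.007],
    [0.002,0.009,0.008],
  ],
  delta_rot=[
    [0.018,0.001,0],
    [0.037,0.003,0],
    [0.037,0.003,0],
  ],
)

```text
time: 22.05
ee_pos: [0.6148, 0.0625, 0.1272]
orientation: [-180.0, 0.1, 163.5]
ft_force: [3.5, 9.3, 14.7]
finger_gap: 0.084
```

```bash
python3 look.py 18; python3 steps.py 88,89,90 0,0; cat > up.py <<'E'
import sys
from tip import *
from scipy.optimize import least_squares
W=cloud(np.load(f"pics/side{sys.argv[1]}.npz"));P=W.reshape(-1,3)
q=P[:,:2]-O;u=q@n;w=q@np.array([n[1],-n[0]])
ok=np.isfinite(u)&(u<-.02)&(u>-.12)&(abs(w)<.055)&(P[:,2]>.006)&(P[:,2]<.142)
X=np.c_[u,w,P[:,2]][ok]
def f(p):
    return np.hypot(X[:,0]-p[0]-p[2]*X[:,2],X[:,1]-p[1]-p[3]*X[:,2])-.046
r=least_squares(f,[-.046,0,0,0],loss="soft_l1",f_scale=.0015)
print(len(X),"foot u,w",r.x[:2].round(4),"tilt deg toward plate,lat",np.degrees(r.x[2:]).round(2),"rms",np.sqrt(np.mean(r.fun**2)).round(4))
E
python3 up.py 18
```

```text
22.05 [ -5.   34.7  76.5  -0.   68.7 -78.5] [0.6148 0.0625 0.1272] [-1.800e+02  1.000e-01  1.635e+02] [ 3.5  9.3 14.7] 0.08415801943543655
F [ 4.9 10.8 12.4] uv -0.004 0.1273 al 89.99462297182419 0.08584082758859561
88.0 [-0.0079  0.129 ] [0.001, -0.01, -0.004] [-0.0332, 0.0015, -0.0004]
89.0 [-0.0057  0.1275] [0.001, -0.004, -0.001] [-0.0166, 0.0015, -0.0004]
90.0 [-0.0035  0.126 ] [0.001, 0.001, 0.003] [0.0001, 0.0015, -0.0004]
825 foot u,w [-0.0448 -0.0001] tilt deg toward plate,lat [-0.69 -0.41] rms 0.0022
```

View pics/v18.png

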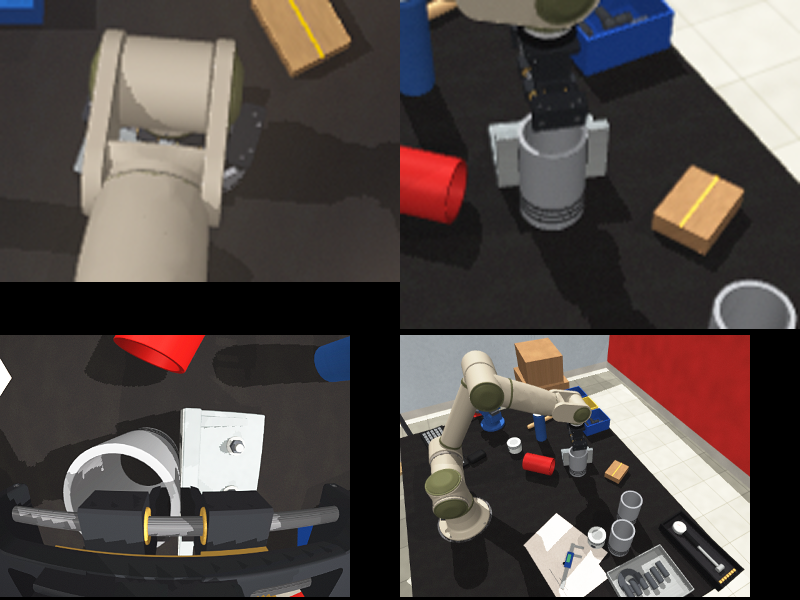

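Call:
apply_moves(
  gripper=[0.04,0.04,0.04],
  delta_pos=[
    [0,0.001,-0.002],
    [0,0.002,-0.004],
    [0,0.002,-0.004],
  ],
  delta_rot=[
    [0,0,0],
    [0,0,0],
    [0,0,0],
  ],
  force=8,
)

```text
time: 22.58
ee_pos: [0.6142, 0.0624, 0.1274]
orientation: [-179.9, -0.1, 163.5]
ft_force: [3.9, 5.7, 5.9]
finger_gap: 0.086
```

Call:
apply_moves(
  gripper=[0.04,0.04,0.04],
  delta_pos=[
    [-0.001,0.001,-0.001],
    [-0.001,0.002,-0.002],
    [-0.001,0.002,-0.002],
  ],
  delta_rot=[
    [0,0,0],
    [0,0,0],
    [0,0,0],
  ],
)

```text
time: 22.95
ee_pos: [0.6141, 0.0625, 0.1273]
orientation: [-179.8, -0.2, 163.5]
ft_force: [4.7, 3.9, 5.0]
finger_gap: 0.087
```

```bash
python3 look.py 19;python3 up.py 19
```

```text
22.95 [ -5.   34.8  76.3  -0.2  69.1 -78.4] [0.6141 0.0625 0.1273] [-179.8   -0.2  163.5] [4.7 3.9 5. ] 0.08664954126886573
832 foot u,w [-0.0448  0.    ] tilt deg toward plate,lat [-0.81 -0.73] rms 0.0027
```

Call:
apply_moves(
  gripper=[0.1,0.12,0.15,0.2,0.25,0.3,0.3],
  delta_pos=[
    [0,0,0],
    [0,0,0],
    [0,0,0],
    [0,0,0],
    [0,0,0],
    [0,0,0],
    [0,0,0],
  ],
  delta_rot=[
    [0,0,0],
    [0,0,0],
    [0,0,0],
    [0,0,0],
    [0,0,0],
    [0,0,0],
    [0,0,0],
  ],
)

```text
time: 23.98
ee_pos: [0.6133, 0.0621, 0.1266]
orientation: [-179.7, -0.3, 163.5]
ft_force: [-0.5, 0.2, 0.1]
finger_gap: 0.302
```

```bash
python3 look.py 20;python3 up.py 20; python3 zoom.py 20
```

```text
23.975 [ -5.   34.9  76.3  -0.2  69.2 -78.4] [0.6133 0.0621 0.1266] [-179.7   -0.3  163.5] [-0.5  0.2  0.1] 0.3021199776464438
828 foot u,w [-0.0448  0.0002] tilt deg toward plate,lat [-0.06 -0.42] rms 0.0025
```

View pics/v20.png

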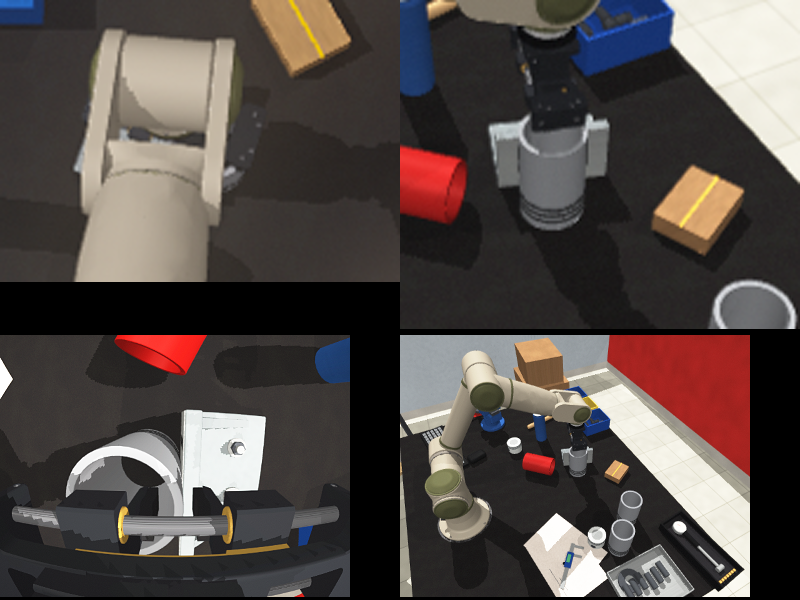

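Released, with force about zero and the liner standing. I'll lift straight up.

Call:
apply_moves(
  gripper=[0.3,0.3,0.3,0.3,0.3,0.3,0.3],
  delta_pos=[
    [0,0,-0.03],
    [0,0,-0.08],
    [0,0,-0.15],
    [0,0,-0.25],
    [0,-0.2,-0.38],
    [0,-0.35,-0.4],
    [0,-0.5,-0.4],
  ],
  delta_rot=[
    [0,0,0],
    [0,0,0],
    [0,0,0],
    [0,0,0],
    [0,0,0],
    [0,0,0],
    [0,0,0],
  ],
)

```text
time: 25.05
ee_pos: [0.5643, -0.1062, 0.2875]
orientation: [-179.7, -0.1, 163.5]
ft_force: [1.1, -0.4, -0.4]
finger_gap: 0.301
```

```bash
python3 look.py 21;python3 up.py 21; python3 - <<'E'
import cv2,numpy as np
a=np.load("pics/top0.npz")["img"];b=np.load("pics/top21.npz")["img"]
cv2.imwrite("pics/t21.png",b[:,:,::-1])
E
```

```text
25.05 [-22.2  22.6  71.   -0.3  86.5 -95.7] [ 0.5643 -0.1062  0.2875] [-1.797e+02 -1.000e-01  1.635e+02] [ 1.1 -0.4 -0.4] 0.3008931692819208
794 foot u,w [-0.0447 -0.0006] tilt deg toward plate,lat [-0.04  0.27] rms 0.0017
```

View pics/v21.png

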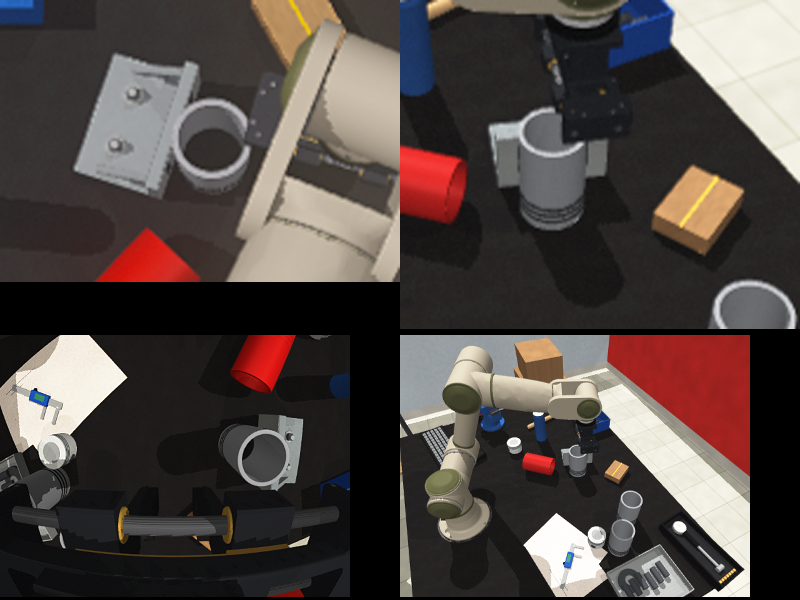

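View pics/t21.png

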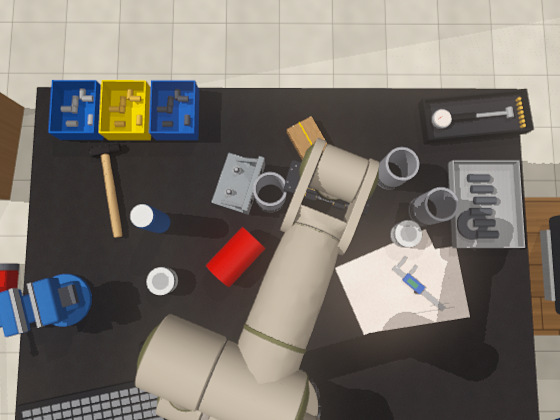

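```bash
python3 -c "
from plant import finish_job;print(finish_job())"
```

```text
the job is handed in; nothing more can be done
None
```

The liner is standing on its foot close against the angle plate, released, with the arm clear. I handed the job in at about 25 s of the 66 s allowed.

**What I did:**
- I slid the liner along the bench with two fingers on its mouth rim until its foot butted on the plate (about 12 N contact).
- I hooked a finger inside the mouth and lifted it to about 22°, then clamped the wall lightly.
- I tipped it to 90° with the foot in the corner. At 40° and 60° the top view put the foot's upper edge within about 2 mm of the plate.
- I eased the load off, opened the gripper and withdrew upward.

**Last checks:**
- **Liner:** the side-camera fit put the tilt within 0.3°. The foot centre is about 45 mm from the plate's estimated face, against a 46 mm radius, so it is touching or within the 1–2 mm error.
- **Other objects:** in the final top view, everything visible, including the red look-alike, appeared unmoved.
- **Forces:** the highest wrist force I read was about 18 N (readings were only at the end of each call), and about 0 after release.

**What failed or disagreed:**
- **Missed hook:** the first try never engaged the liner. Both the wrist and top cameras showed the fingertips about 5 mm behind the reported TCP, not 17 mm ahead as stated. I re-inserted using the measured value and the liner was not disturbed.
- **Foot squareness:** after the slide, the liner's axis was about 2° off square to the plate.
- **Tilt fit:** my cylinder fit to the wrist and top views misplaced the liner while it was tipping, so I relied on the geometry, the forces and the top view instead.
- **Pressing down:** near upright the tool pressed the liner down and sideways with up to about 18 N, which I eased to about 8 N before letting go.

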